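# Pin the ripening rack's corner post

## Task

Pick up the loose linchpin from the bench and push it through the cross hole of the ripening rack's one unpinned corner post (near right, as the robot stands), from the side that faces away from the rack, until its shoulder sits home against the post. Then swing its sprung wire loop over the top end of the post and press it right down on the far side until it has snapped over, as on the other posts. Do it by feel: never force the pin, the loop or the rack, and leave the cheeses, the brush and the cheese trier alone.

Things in the scene. Friction and masses are not known exactly. Their poses are not given: they have to be found in the camera images.
- linchpin: Loose steel linchpin on the bench. Origin: on the shank's axis in the plane of the head's flat shoulder; x points along the shank to its tip, z up. Shank 12 mm thick, 40 mm long, the last 3 mm bevelled to 9 mm. The shoulder is a 20 mm round boss, 3 mm thick; behind it the head (x -3 to -34 mm): block 14 mm wide (y), 28 mm tall (z -18 to +10 mm). Over 25 N on the post or rack is forcing it.
- pin_grip (a point): The middle of the head's tail, where to grip it across its 14 mm width: 24 mm behind the shoulder, 14 mm above the head's underside. Same axes as the linchpin. 7 mm behind the shoulder the loop's hinge crosses the head; the rear 23 mm of the head are free for fingers.
- loop (a joint): Angle of the wire loop about its hinge, which lies across the head (along y) on the shank's axis, 7 mm behind the shoulder. 0 would be flat along the shank towards the tip; closed, the end bar rests on the shank's far end at about 0.23; 1.05 to 1.4 at the start: standing up, open; 1.5 at most. It stays where it is left, with slight friction.
- loop_wire: The loop: 4 mm wire, two legs 34 mm apart (centres) and an end bar joining them. Origin: middle of the end bar, 34.5 mm from the hinge; x points away from the hinge. It springs lengthwise by up to 6 mm at 2.2 N per mm; to pass the post's top edge it must stretch 2 to 3 mm: ease it outwards as well as down, with some 10 N, until it snaps down. Over 20 N bends it.
- hole (a point): Centre of the post's cross hole if the post stood at mid height. The posts are screwed up or down for levelling: the real hole lies up to 6 mm above or below this point (unknown, fixed; look or feel, e.g. for the top, 21 mm above the hole's centre). x along the hole from the outer side inwards (push direction), z up; plan position and direction are true. Hole 13.5 mm wide, open at both sides.
- post (a joint): Turn of the corner post on its own axis, which it allows stiffly (0.08 N m), up to 0.35 either way. The post end: steel, 24 mm square, flat faces 12 mm either side of the hole's centre; square to 15 mm above the centre, then a blunt cone to 21 mm above (6 mm wide on top). A round flange 44 mm across, 20 mm below the centre, goes up and down with it.
- rack: Fixed ripening rack, steel frame 400 by 620 mm on four posts, with a reed mat, top 87 mm above the bench. Origin: on the bench under the near right post, whose hole centre is 120 mm above it at mid height (114 to 126 mm). x and y run along the frame, away from this post; the hole runs roughly along y. The other three posts have their pins fitted and loops closed.
- cheese: Loose cheese wheel on the mat, nearest the post, 160 mm across, 56 mm high, 0.9 kg. Origin: centre of its underside. Leave alone.
- brush: Wooden rind brush lying on the bench, 130 by 50 mm, 40 mm high. Origin: centre of its underside. Leave alone.
- trier: Cheese trier on the bench: a steel blade 150 mm long (along x) with a wooden cross handle 90 mm wide, 22 mm high. Origin: under the handle. Leave alone.
There are look-alikes about, which are no part of the job. Several things have the shape of the linchpin; the one meant has the colours described above.

How it is judged:
By the outcome, as a careful person would: the job done as asked, in the order asked, and still so for the second after the job is handed in, with the robot touching nothing.
It also fails if it takes over 72 s, if anything falls off the work surface, if the arm or the gripper's body presses on something with over 40 N, if the wrist force passes 120 N, or if a joint passes its speed limit or range.

## Robot

A 6-joint arm with a two-finger parallel gripper is mounted at the origin on the work surface. World frame = base frame: x ahead of the robot, y to its left, z up, the work surface at z = 0. Lengths are in m, angles in rad, forces in N, time in s.
With the tool pointing down it reaches from about 0.35 to 0.85 m from the base axis. Payload 8.1 kg.
Tool frame: the origin (TCP) lies on the centre line of the jaws, within the pads' length; the fingertips stand 8 mm ahead of it and the grasp point (between the pads) lies 11 mm behind it; x points along the fingers, z is the direction in which the jaws open and shut, and the axes are right-handed (so a half turn about x gives the same grasp; the last joint's range is limited). The gripper opens to 93 mm and grips with 3 to 60 N. Pads are 15 mm wide; open, the fingers measure 128 mm over their backs; the gripper's body (75 mm by 188 mm) begins 65 mm behind the grasp point.
Start: joints at [1.065, 0.13, 1.488, -0, 1.523, -0.085], TCP at [0.245, 0.548, 0.227] pointing down, gripper open.
Joint ranges: [-2.96, 2.96], [-0.89, 2.26], [0.02, 2.5], [-1.34, 4.48], [0, 2.73], [-2.66, 2.66]. Speed limits (rad/s): [2.39, 2.39, 2.79, 3.14, 3.14, 3.14].

## Interface

Orientations are given as a unit quaternion [x, y, z, w].
In Python, from workcell import ctrl gives the robot as it stands.
- The arm moves only by the tool carry_out, never from a script. Its argument "steps" is a list of rows, each a list of 7 numbers: the shift along the tool's x, y, z scaled (see below), then the turn, a rotation vector about the tool's x, y, z scaled (see below), then the closure, from 0 (fully open) to 1 (shut). In form: [[tx, ty, tz, rx, ry, rz, grip], ...]. A call has exactly 5 rows; each row shifts and turns the pose as measured when the row begins, along the tool's axes as they then stand; what a row does not reach is not made up. The controller multiplies each number of a shift by 20 cm and each number of a turn by 180 degrees. A row lasts 1/8 s, in which the tool goes at most 62.5 mm and 10.7 degrees, less where a joint would pass 70% of its speed; a pose out of reach is approached as far as the arm can. A call with a number of a shift or a turn outside -1 to 1 is refused whole. A call with a gripper value outside its range is refused whole. The fingers move at their own pace and stop on an object; "newtons" is the grip in N (left out, the last holds). Time passes only in rows, so rows that do not move let the fingers close, or fill a call up. It gives the time, the measured TCP pose, the force and the opening at its end, in the units of the state.
- ctrl.observe(): the state, without advancing time (a new reading comes with each control period).
- ctrl.camera(name): name is "side" or "top" or "wrist"; returns a dict with "img" (480x640x3 uint8, red, green, blue), "fovy" (degrees; the focal length in pixels is half the picture's height over the tangent of half this angle, whatever the lens; pixels are square), "cx", "cy" (the principal point, pixels), "T" (4x4, takes a point from camera to world coordinates); the wrist camera has in their place "T_tool_cam" (4x4, takes a point from camera to tool coordinates, whose origin is the TCP and whose axes are the tool frame's). Camera axes: x right, y up, looking along -z (the intrinsics and any distortion apply to the point x, -y, -z); pixel columns grow to the right and rows downward; lengths in m; the calibration is good to about 2 mm. A picture is of the moment at which its call begins: read the wrist's pose just before it. There is no depth.
- ctrl.finish_job(): hands the job in, once; it reports no verdict.
The state is a dict: "clock": time; "qpos": joint angles; "joint_velocities": joint speeds; "joint_efforts": joint torques, N m; "tool_pos": TCP position; "orientation": TCP orientation; "ft_force": force on the tool from outside, world axes, zero at the start; "wrist_torque": the same for the moment, N m; "opening": finger opening in m.
Only numpy, scipy, OpenCV 4.12 (cv2) and the standard library are available. Lean on these libraries where they do the work, as an engineer would, in place of code of your own. Each camera call takes 0.05 s, during which the arm holds its last target.

## Working session

There is one attempt and no reset: what is moved stays moved. The work goes in short steps, Python scripts to look and compute and a tool call to move; the robot and the scene stay as the last step left them, time stands still between calls to the robot, and variables do not carry over. Pictures are saved under pics/ and viewed, and the job is handed in when it is done.

Besides the shell and the picture viewer there is one more tool, called after "Emit:" in YAML: its name, and indented under it one key for each argument. carry_out: Moves the arm, as the interface text tells. Shifts and turns lie within -1 to 1; 1 stands for 20 cm of shift or 180 degrees of turn. Its arguments: {"type":"object","properties":{"steps":{"type":"array"},"newtons":{"type":"number"}},"required":["steps"]}

```bash
ls; mkdir -p pics; python3 - <<'E'
from workcell import ctrl
import cv2
s=ctrl.observe()
print(s)
for n in("side","top","wrist"):
    c=ctrl.camera(n); cv2.imwrite(f"pics/{n}0.png",c["img"][:,:,::-1])
    print(n,{k:v for k,v in c.items() if k!="img"})
E
```

```text
pics
{'clock': 0.0, 'qpos': array([ 1.06458596e+00,  1.31129571e-01,  1.48925366e+00, -2.24961965e-05,
        1.52302360e+00, -8.54234615e-02]), 'joint_velocities': array([-9.40504006e-04,  1.21420891e-03,  3.39207084e-03, -1.76245467e-03,
       -1.43475573e-03, -9.65327769e-05]), 'joint_efforts': array([-5.02570892e-04, -5.59856057e+01, -4.91745114e+01,  7.65508530e-02,
        3.59406089e-02, -1.16504293e-04]), 'tool_pos': array([0.24481844, 0.54717557, 0.22562039]), 'orientation': array([-0.38486087,  0.59395863,  0.38424359,  0.59283397]), 'ft_force': array([-0.65085613,  0.01116405, -0.29924126]), 'wrist_torque': array([ 0.04708741, -0.00402234,  0.02108112]), 'opening': 0.09270119102190945}
side {'fovy': 48.137683493771505, 'cx': 319.16392114422825, 'cy': 234.0949740623838, 'T': array([[ 0.87768674,  0.35030811, -0.32703244,  0.23280701],
       [-0.47915642,  0.6291197 , -0.61206008, -0.77875041],
       [-0.00866706,  0.6938967 ,  0.72002239,  0.93608914],
       [ 0.        ,  0.        ,  0.        ,  1.        ]])}
top {'fovy': 53.47344193063047, 'cx': 328.2983692630281, 'cy': 233.94640493384975, 'T': array([[-0.02637902,  0.98380728, -0.17727771,  0.43056997],
       [-0.99960077, -0.02416398,  0.0146425 , -0.07132691],
       [ 0.01012167,  0.17759319,  0.98405193,  1.14648622],
       [ 0.        ,  0.        ,  0.        ,  1.        ]])}
wrist {'fovy': 71.25777298532135, 'cx': 316.5699551741001, 'cy': 240.47370752769194, 'T_tool_cam': array([[ 2.88317825e-04,  2.88870707e-01, -9.57368075e-01,
        -1.57304920e-01],
       [-3.01911016e-04,  9.57368096e-01,  2.88870623e-01,
         8.06981377e-02],
       [ 9.99999913e-01,  2.05753419e-04,  3.63239536e-04,
         1.00296571e-04],
       [ 0.00000000e+00,  0.00000000e+00,  0.00000000e+00,
         1.00000000e+00]])}
```

View pics/side0.png

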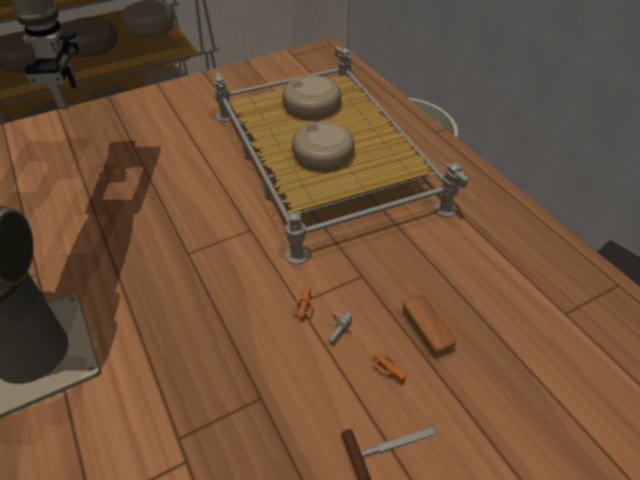

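View pics/top0.png

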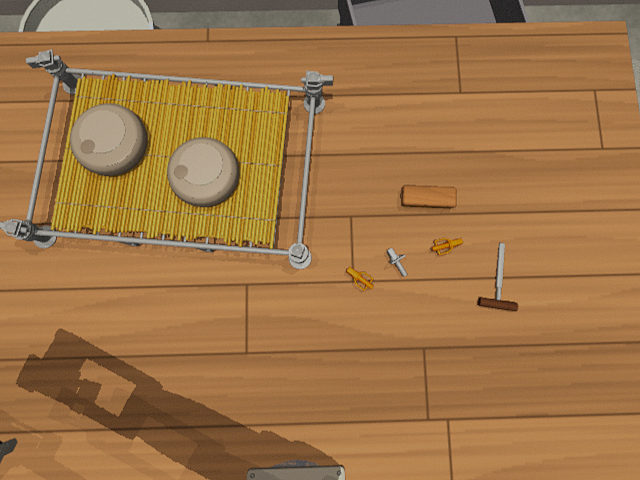

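View pics/wrist0.png

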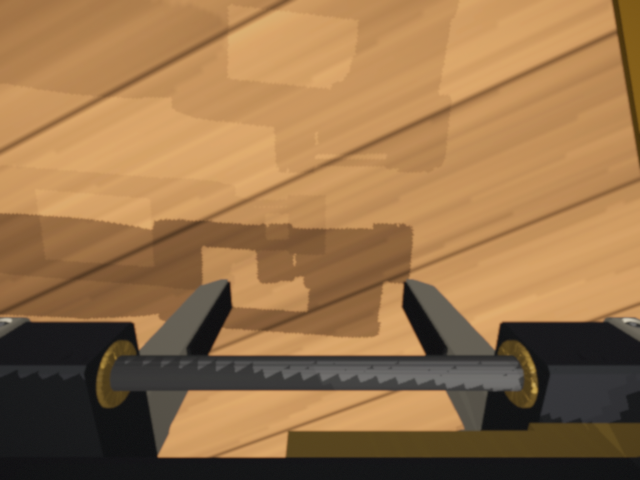

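The loose steel pin is at about (397,262) in the top view and (340,325) in the side view. The two orange ones are look-alikes. The unpinned post is at (298,255) top and (296,225) side. I'll zoom in.

```bash
cat > h.py <<'E'
import numpy as np, cv2
from workcell import ctrl
from scipy.spatial.transform import Rotation as R
def pose(s=None):
    s=s or ctrl.observe(); T=np.eye(4); T[:3,:3]=R.from_quat(s["orientation"]).as_matrix(); T[:3,3]=s["tool_pos"]; return T
def cam(n):
    Tt=pose(); c=ctrl.camera(n)
    c["W"]=c["T"] if "T" in c else Tt@c["T_tool_cam"]
    return c
def f(c): return 240/np.tan(np.radians(c["fovy"]/2))
def ray(c,u,v):
    d=np.array([(u-c["cx"])/f(c),-(v-c["cy"])/f(c),-1.]); d=c["W"][:3,:3]@d
    return c["W"][:3,3],d/np.linalg.norm(d)
def onz(c,u,v,z):
    o,d=ray(c,u,v); return o+d*(z-o[2])/d[2]
def proj(c,p):
    q=np.linalg.inv(c["W"])@np.append(p,1); return np.array([c["cx"]+f(c)*q[0]/-q[2], c["cy"]-f(c)*q[1]/-q[2]])
def tri(rays):
    A=np.zeros((3,3));b=np.zeros(3)
    for o,d in rays:
        P=np.eye(3)-np.outer(d,d);A+=P;b+=P@o
    x=np.linalg.solve(A,b); return x,[np.linalg.norm((np.eye(3)-np.outer(d,d))@(x-o)) for o,d in rays]
def crop(img,u,v,w,h,k,name):
    u0,v0=int(u-w/2),int(v-h/2); u0=max(u0,0);v0=max(v0,0)
    cv2.imwrite("pics/"+name,cv2.resize(img[v0:v0+h,u0:u0+w,::-1],None,fx=k,fy=k,interpolation=cv2.INTER_CUBIC)); print(name,"crop origin",u0,v0,"x",k)
E
python3 - <<'E'
from h import *
a=cv2.imread("pics/top0.png")[:,:,::-1]; b=cv2.imread("pics/side0.png")[:,:,::-1]
x=np.hstack([cv2.resize(a[235:290,280:330+0],(500-100,440),interpolation=cv2.INTER_CUBIC),cv2.resize(a[235:285,372:422],(400,440),interpolation=cv2.INTER_CUBIC)])
cv2.imwrite("pics/t1.png",x[:,:,::-1])
x=np.hstack([cv2.resize(b[200:280,260:340],(400,400),interpolation=cv2.INTER_CUBIC),cv2.resize(b[300:350,315:365],(400,400),interpolation=cv2.INTER_CUBIC)])
cv2.imwrite("pics/s1.png",x[:,:,::-1])
c=cam("top"); s=cam("side")
print("pin",onz(c,397,262,.018),onz(s,340,325,.018)); print("post",onz(c,298,253,.14)); print(onz(c,300,262,.1))
E
```

```text
pin [ 0.56187221 -0.25015313  0.018     ] [ 0.56354791 -0.24500602  0.018     ]
post [ 0.57224765 -0.02069439  0.14      ]
[ 0.55772718 -0.02279023  0.1       ]
```

View pics/t1.png

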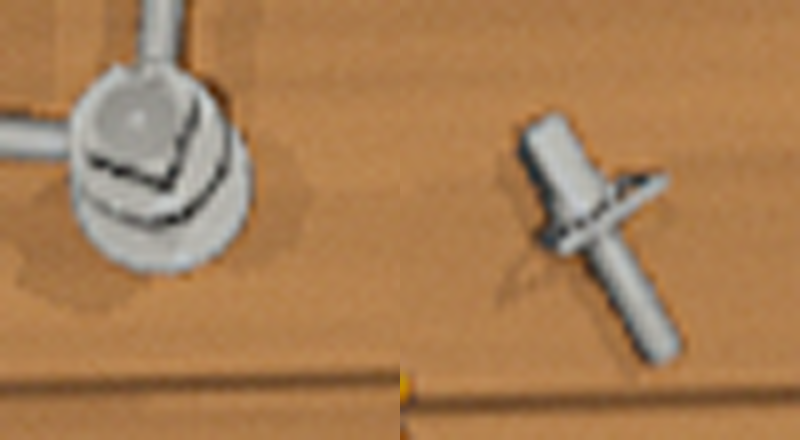

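View pics/s1.png

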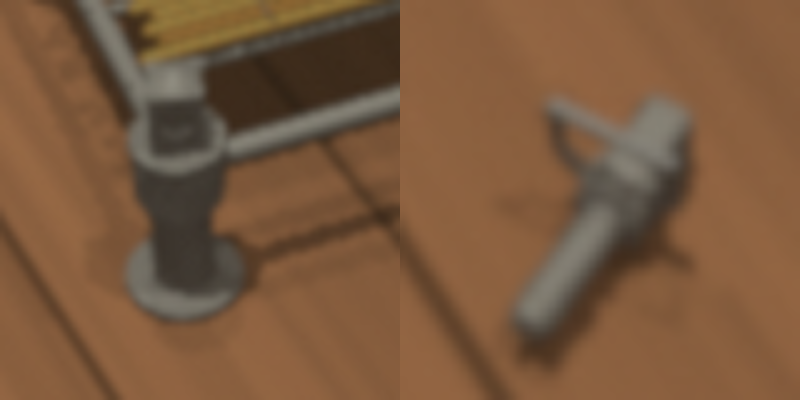

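```bash
cat >> h.py <<'E'
def plan(pt,Rt,rows=None,grip=0,T=None,vmax=.055,wmax=9.0):
    """rows of tool-frame steps from the present pose to target"""
    T=pose() if T is None else T
    p,Rm=T[:3,3].copy(),R.from_matrix(T[:3,:3]); Rt=R.from_matrix(Rt)
    d=np.linalg.norm(pt-p); w=np.degrees((Rm.inv()*Rt).magnitude())
    n=rows or max(int(np.ceil(d/vmax)),int(np.ceil(w/wmax)),1)
    for i in range(n):
        k=n-i; dp=(pt-p)/k; rv=(Rm.inv()*Rt).as_rotvec()/k
        t=Rm.inv().apply(dp)
        print("["+",".join(f"{v:.4f}" for v in np.r_[t/.2,rv/np.pi,grip])+"]"+("," if (i+1)%5 else "\n"))
        p=p+dp; Rm=Rm*R.from_rotvec(rv)
def Rdown(zdir,tilt=0):
    """tool x down, jaw axis z along zdir (horizontal)"""
    z=np.array([zdir[0],zdir[1],0.]);z/=np.linalg.norm(z);x=np.array([0,0,-1.]);y=np.cross(z,x);return np.c_[x,y,z]
E
python3 - <<'E'
from h import *
print(np.round(pose(),3))
c=cam("top")
a=onz(c,390.1,249.2,.028);b=onz(c,404.5,274.8,.022);print(a,b,np.linalg.norm((a-b)[:2]))
d=(b-a)[:2]; print(np.degrees(np.arctan2(d[1],d[0])))
# other posts: tops/rack direction
for u,v in((22,229),(314,80),(45,62)): print(onz(c,u,v,.14))
E
```

```text
[[-0.    -0.913  0.409  0.245]
 [-0.001  0.409  0.913  0.547]
 [-1.     0.    -0.001  0.226]
 [ 0.     0.     0.     1.   ]]
[ 0.59165957 -0.2337504   0.028     ] [ 0.5305422 -0.2657001  0.022    ] 0.06896459979866083
-152.40124394443282
[0.63869591 0.56771479 0.14      ]
[ 0.9690787  -0.06313014  0.14      ]
[1.02624768 0.54935407 0.14      ]
```

```bash
python3 - <<'E'
from h import *
a=np.radians(118)
plan(np.array([.565,-.25,.15]),Rdown([np.cos(a),np.sin(a)]),rows=20,grip=.4)
E
```

```text
[0.0192,-0.1545,-0.1493,-0.0145,-0.0000,-0.0000,0.4000],
[0.0192,-0.1475,-0.1562,-0.0145,-0.0000,-0.0000,0.4000],
[0.0192,-0.1403,-0.1627,-0.0145,-0.0000,-0.0000,0.4000],
[0.0192,-0.1327,-0.1689,-0.0145,-0.0000,-0.0000,0.4000],
[0.0191,-0.1249,-0.1748,-0.0145,-0.0000,-0.0000,0.4000]

[0.0191,-0.1168,-0.1803,-0.0145,-0.0000,-0.0000,0.4000],
[0.0191,-0.1085,-0.1854,-0.0145,-0.0000,-0.0000,0.4000],
[0.0191,-0.1000,-0.1901,-0.0145,-0.0000,-0.0000,0.4000],
[0.0191,-0.0912,-0.1945,-0.0145,-0.0000,-0.0000,0.4000],
[0.0191,-0.0823,-0.1984,-0.0145,-0.0000,-0.0000,0.4000]

[0.0191,-0.0732,-0.2020,-0.0145,-0.0000,-0.0000,0.4000],
[0.0191,-0.0639,-0.2051,-0.0145,-0.0000,-0.0000,0.4000],
[0.0191,-0.0545,-0.2078,-0.0145,-0.0000,-0.0000,0.4000],
[0.0191,-0.0450,-0.2101,-0.0145,-0.0000,-0.0000,0.4000],
[0.0191,-0.0354,-0.2119,-0.0145,-0.0000,-0.0000,0.4000]

[0.0191,-0.0258,-0.2133,-0.0145,-0.0000,-0.0000,0.4000],
[0.0191,-0.0161,-0.2142,-0.0145,-0.0000,-0.0000,0.4000],
[0.0191,-0.0063,-0.2147,-0.0145,-0.0000,-0.0000,0.4000],
[0.0191,0.0035,-0.2148,-0.0145,-0.0000,-0.0000,0.4000],
[0.0191,0.0132,-0.2144,-0.0145,-0.0000,-0.0000,0.4000]
```

Emit:
carry_out:
  steps:
    - [0.0,-0.155,-0.15,-0.0145,0,0,0.4]
    - [0.0,-0.148,-0.156,-0.0145,0,0,0.4]
    - [0.0,-0.14,-0.163,-0.0145,0,0,0.4]
    - [0.0,-0.133,-0.169,-0.0145,0,0,0.4]
    - [0.0,-0.125,-0.175,-0.0145,0,0,0.4]
  newtons: 20

```text
clock: 0.92
tool_pos: [0.3264, 0.3446, 0.2255]
orientation: [-0.453, 0.543, 0.453, 0.543]
ft_force: [0.8, 0.5, -0.4]
opening: 0.056
```

Emit:
carry_out:
  steps:
    - [0.0,-0.117,-0.18,-0.0145,0,0,0.4]
    - [0.0,-0.108,-0.185,-0.0145,0,0,0.4]
    - [0.0,-0.1,-0.19,-0.0145,0,0,0.4]
    - [0.0,-0.091,-0.194,-0.0145,0,0,0.4]
    - [0.0,-0.082,-0.198,-0.0145,0,0,0.4]

```text
clock: 1.55
tool_pos: [0.4113, 0.1403, 0.2263]
orientation: [0.514, -0.485, -0.513, -0.487]
ft_force: [-0.1, -0.5, 0.0]
opening: 0.0557
```

Tracking is good, so I'll continue.

```bash
python3 - <<'E'
from h import *
a=np.radians(118)
plan(np.array([.565,-.25,.15]),Rdown([np.cos(a),np.sin(a)]),rows=9,grip=.4)
E
```

```text
[0.0426,-0.0732,-0.2212,-0.0153,-0.0000,0.0001,0.4000],
[0.0425,-0.0625,-0.2245,-0.0153,-0.0000,0.0001,0.4000],
[0.0425,-0.0516,-0.2272,-0.0153,-0.0000,0.0001,0.4000],
[0.0425,-0.0406,-0.2294,-0.0153,-0.0000,0.0001,0.4000],
[0.0425,-0.0295,-0.2311,-0.0153,-0.0000,0.0001,0.4000]

[0.0424,-0.0184,-0.2323,-0.0153,-0.0000,0.0001,0.4000],
[0.0424,-0.0072,-0.2329,-0.0153,-0.0000,0.0001,0.4000],
[0.0424,0.0040,-0.2330,-0.0153,-0.0000,0.0001,0.4000],
[0.0424,0.0152,-0.2325,-0.0153,-0.0000,0.0001,0.4000],
```

Emit:
carry_out:
  steps:
    - [0.04,-0.073,-0.221,-0.0153,0,0,0.4]
    - [0.04,-0.062,-0.224,-0.0153,0,0,0.4]
    - [0.04,-0.052,-0.227,-0.0153,0,0,0.4]
    - [0.04,-0.041,-0.229,-0.0153,0,0,0.4]
    - [0.04,-0.03,-0.231,-0.0153,0,0,0.4]

```text
clock: 2.17
tool_pos: [0.5003, -0.0834, 0.1875]
orientation: [0.572, -0.417, -0.568, -0.42]
ft_force: [0.4, -0.0, -0.5]
opening: 0.0559
```

Emit:
carry_out:
  steps:
    - [0.042,-0.018,-0.232,-0.0153,0,0,0.4]
    - [0.042,-0.007,-0.233,-0.0153,0,0,0.4]
    - [0.042,0.004,-0.233,-0.0153,0,0,0.4]
    - [0.042,0.015,-0.232,-0.0153,0,0,0.4]
    - [0,0,0,0,0,0,0.4]

```text
clock: 2.8
tool_pos: [0.5719, -0.2651, 0.1515]
orientation: [0.61, -0.359, -0.606, -0.363]
ft_force: [-1.1, 0.3, -0.1]
opening: 0.0556
```

```bash
python3 - <<'E'
from h import *
c=cam("wrist"); cv2.imwrite("pics/w2.png",c["img"][:,:,::-1]); print(pose().round(4), ctrl.observe()["qpos"])
E
```

```text
[[ 0.0075 -0.8777 -0.4791  0.5718]
 [ 0.0016 -0.4791  0.8777 -0.2637]
 [-1.     -0.0073 -0.0022  0.1521]
 [ 0.      0.      0.      1.    ]] [-0.51640816  0.2473282   1.49353355  0.00516516  1.39504135 -2.58778484]
```

View pics/w2.png

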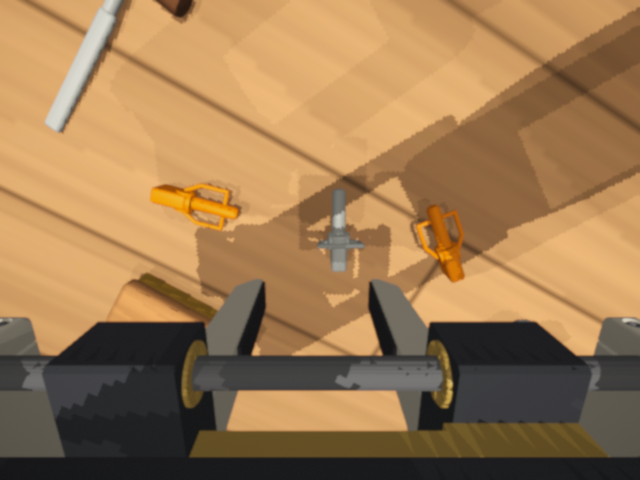

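```bash
python3 - <<'E'
from h import *
c=cam("wrist"); im=c["img"]; x0,y0=300,175
crop(im,340,232,90,110,7,"w2c.png")
r=im[175:285,300:385].astype(int); sat=r.max(2)-r.min(2); m=(sat<25).astype(np.uint8)
print(m.sum())
for v in range(0,110,4):
    k=np.where(m[v])[0]; print(v+175, k.min()+300 if len(k) else None, k.max()+300 if len(k) else None, len(k))
E
```

```text
w2c.png crop origin 295 177 x 7
1408
175 None None 0
179 None None 0
183 None None 0
187 None None 0
191 331 342 12
195 331 343 13
199 331 343 13
203 331 342 12
207 331 342 12
211 331 342 12
215 331 342 12
219 331 342 12
223 331 342 12
227 331 342 12
231 329 344 16
235 327 347 21
239 323 353 31
243 317 361 45
247 327 346 20
251 330 344 15
255 330 344 15
259 330 344 15
263 330 344 15
267 331 343 13
271 None None 0
275 None None 0
279 None None 0
283 370 384 15
```

View pics/w2c.png

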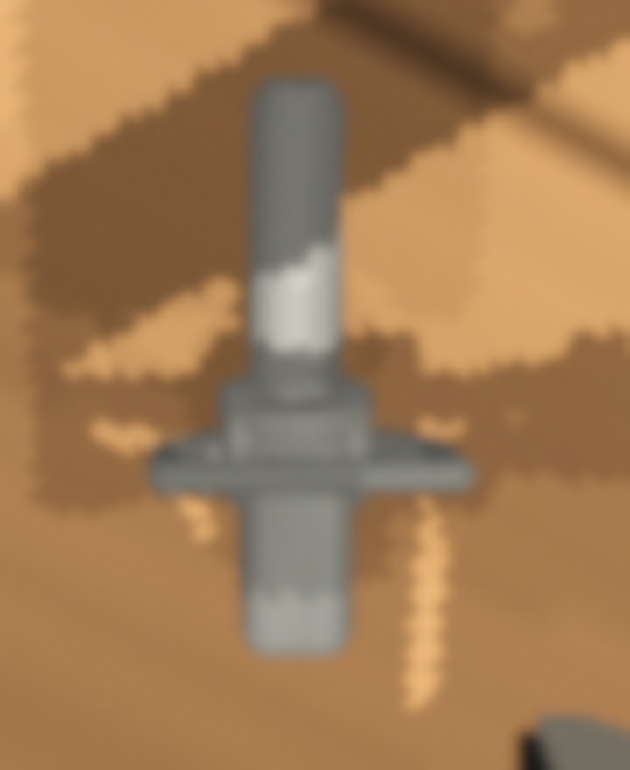

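```bash
python3 - <<'E'
from h import *
c=cam("wrist")
tip=onz(c,337.2,188,.018); sh=onz(c,337,230,.020); hr=onz(c,337.3,270.3,.028)
print(tip,hr,np.linalg.norm((tip-hr)[:2]))
d=(tip-hr)[:2]; a=np.arctan2(d[1],d[0]); print(np.degrees(a)); u=d/np.linalg.norm(d)
print("shoulder plane from tip",tip[:2]-u*.040,"from rear",hr[:2]+u*.034)
s0=(tip[:2]-u*.040+hr[:2]+u*.034)/2; g=s0-u*.024; print("grip",g)
# bar ends at (317..361,244): loop length
for e in((318.5,244.5),(361,244.5)): print(onz(c,*e,.051))
# compare top/side cam
t=cam("top"); sd=cam("side")
for P in (np.r_[tip[:2],.018],np.r_[hr[:2],.028]): print(proj(t,P),proj(sd,P))
plan(np.r_[g,.060],Rdown([np.cos(a-np.pi/2),np.sin(a-np.pi/2)]),rows=4,grip=.4)
E
```

```text
[ 0.52908804 -0.2659469   0.018     ] [ 0.59264244 -0.23023665  0.028     ] 0.07289982194474078
-150.66903088114267
shoulder plane from tip [ 0.56396022 -0.24635275] from rear [ 0.56300108 -0.24689168]
grip [ 0.58440396 -0.23486572]
[ 0.57281526 -0.26059662  0.051     ]
[ 0.55626357 -0.23037022  0.051     ]
[404.35492274 275.56649759] [330.33618655 339.6990118 ]
[388.60375249 248.82702123] [348.70184992 311.24571498]
[0.1177,-0.0281,0.0224,-0.0007,-0.0003,0.0007,0.4000],
[0.1177,-0.0284,0.0222,-0.0007,-0.0003,0.0007,0.4000],
[0.1177,-0.0287,0.0220,-0.0007,-0.0003,0.0007,0.4000],
[0.1176,-0.0290,0.0218,-0.0007,-0.0003,0.0007,0.4000],
```

Emit:
carry_out:
  steps:
    - [0.118,-0.028,0.022,0,0,0.0007,0.4]
    - [0.118,-0.028,0.022,0,0,0.0007,0.4]
    - [0.118,-0.028,0.022,0,0,0.0007,0.4]
    - [0.118,-0.029,0.022,0,0,0.0007,0.4]
    - [0,0,0,0,0,0,0.4]

```text
clock: 3.68
tool_pos: [0.5867, -0.2297, 0.0629]
orientation: [0.614, -0.359, -0.606, -0.358]
ft_force: [-0.8, -0.3, 0.3]
opening: 0.0557
```

```bash
python3 - <<'E'
from h import *
print(pose().round(4), ctrl.observe()["qpos"])
c=cam("wrist"); cv2.imwrite("pics/w3.png",c["img"][:,:,::-1]);
a=np.radians(-150.7)
plan(np.r_[[ 0.5844,-0.2349],.0115],Rdown([np.cos(a-np.pi/2),np.sin(a-np.pi/2)]),rows=3,grip=.4)
E
```

```text
[[ 0.0088 -0.8736 -0.4865  0.5867]
 [-0.0069 -0.4866  0.8736 -0.2297]
 [-0.9999 -0.0043 -0.0104  0.0629]
 [ 0.      0.      0.      1.    ]] [-4.53170510e-01  3.28945645e-01  1.56686753e+00 -2.52946288e-03
  1.23481673e+00 -2.53132991e+00]
[0.0884,0.0088,-0.0027,-0.0004,-0.0013,0.0006,0.4000],
[0.0884,0.0086,-0.0030,-0.0004,-0.0013,0.0006,0.4000],
[0.0884,0.0084,-0.0034,-0.0004,-0.0013,0.0006,0.4000],
```

View pics/w3.png

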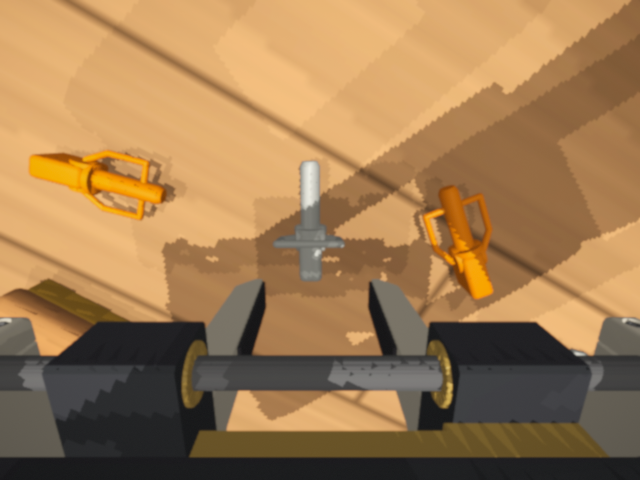

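```bash
python3 - <<'E'
from h import *
c=cam("wrist"); im=c["img"]
r=im[150:290,260:355].astype(int); m=((r.max(2)-r.min(2))<28)
def mid(v):
    k=np.where(m[v-150])[0]; return (k.min()+k.max())/2+260,len(k)
for v in (158,160,162,175,200,220,265,270,275,277,279,281): 
    try: print(v,mid(v))
    except Exception: print(v,None)
E
```

```text
158 None
160 (np.float64(313.0), 5)
162 (np.float64(311.5), 16)
175 (np.float64(311.5), 18)
200 (np.float64(312.0), 19)
220 (np.float64(312.0), 19)
265 (np.float64(312.0), 21)
270 (np.float64(312.0), 21)
275 (np.float64(312.5), 20)
277 (np.float64(312.5), 18)
279 None
281 (np.float64(260.5), 2)
```

```bash
python3 - <<'E'
from h import *
c=cam("wrist")
tip=onz(c,311.6,160.5,.018); hr=onz(c,312.3,278.3,.028)
d=(tip-hr)[:2]; a=np.arctan2(d[1],d[0]); print(np.linalg.norm(d),np.degrees(a)); u=d/np.linalg.norm(d)
s0=(tip[:2]-u*.040+hr[:2]+u*.034)/2; g=s0-u*.024; print("shoulder",s0,"grip",g)
print(pose()[:3,3])
plan(np.r_[g,.0115],Rdown([np.cos(a-np.pi/2),np.sin(a-np.pi/2)]),rows=3,grip=.4)
E
```

```text
0.07165174679784823 -150.6160556473697
shoulder [ 0.56419147 -0.24863695] grip [ 0.5851039  -0.23686112]
[ 0.58875512 -0.23198821  0.06623499]
[0.0912,0.0099,-0.0028,-0.0006,-0.0016,0.0008,0.4000],
[0.0912,0.0097,-0.0032,-0.0006,-0.0016,0.0008,0.4000],
[0.0912,0.0095,-0.0036,-0.0006,-0.0016,0.0008,0.4000],
```

```bash
python3 - <<'E'
from h import *
for i in range(4):
    s=ctrl.observe(); print(s["clock"],s["tool_pos"].round(5),s["ft_force"].round(2),np.abs(s["joint_velocities"]).max()); ctrl.camera("top")
E
```

```text
3.825 [ 0.58876 -0.23199  0.06623] [ 0.4  -0.14  0.31] 0.011957430826331363
3.875 [ 0.58892 -0.23232  0.06643] [0.62 0.32 0.46] 0.006887977541785414
3.925 [ 0.58889 -0.23251  0.06635] [0.84 0.32 1.12] 0.004974673989250317
3.975 [ 0.58877 -0.23254  0.06613] [ 0.04  0.33 -0.87] 0.006624984996025312
```

Emit:
carry_out:
  steps:
    - [0.091,0.01,-0.003,0,-0.0016,0.0008,0.4]
    - [0.091,0.01,-0.003,0,-0.0016,0.0008,0.4]
    - [0.08,0.0095,-0.003,0,-0.0016,0.0008,0.4]
    - [0,0,0,0,0,0,0.4]
    - [0,0,0,0,0,0,0.4]

```text
clock: 4.65
tool_pos: [0.5837, -0.2381, 0.0087]
orientation: [-0.608, 0.359, 0.61, 0.359]
ft_force: [0.4, 0.2, 0.2]
opening: 0.056
```

```bash
python3 - <<'E'
from h import *
for i in range(2):
    s=ctrl.observe(); print(s["clock"],s["tool_pos"].round(5),s["ft_force"].round(2),np.abs(s["joint_velocities"]).max()); c=cam("wrist")
print(pose().round(4))
cv2.imwrite("pics/w4.png",c["img"][:,:,::-1])
a=np.radians(-150.6)
plan(np.r_[.5851,-.2369,.0115],Rdown([np.cos(a-np.pi/2),np.sin(a-np.pi/2)]),rows=1,grip=.4)
E
```

```text
4.65 [ 0.58371 -0.23813  0.00867] [0.44 0.17 0.24] 0.012846853488014431
4.7 [ 0.58358 -0.23803  0.00864] [-0.54  0.66 -0.52] 0.007728985283627047
[[-0.0022 -0.8752 -0.4838  0.5838]
 [ 0.0011 -0.4838  0.8752 -0.2381]
 [-1.      0.0014  0.0021  0.009 ]
 [ 0.      0.      0.      1.    ]]
[-0.0124,-0.0086,0.0021,-0.0026,0.0007,-0.0004,0.4000],
```

View pics/w4.png

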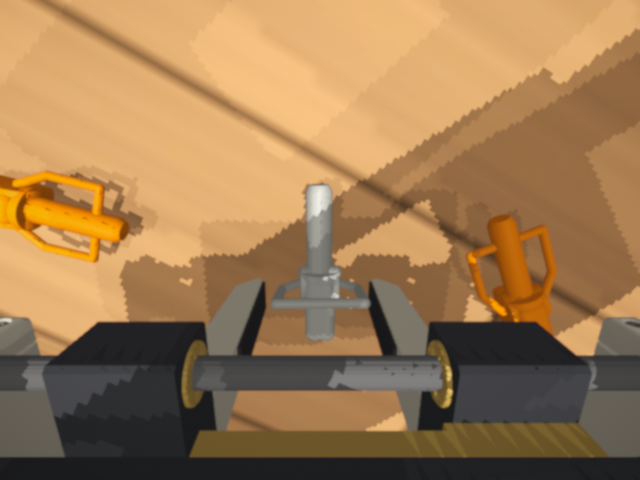

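Emit:
carry_out:
  steps:
    - [-0.012,-0.008,0.002,-0.002,0,0,0.4]
    - [0,0,0,0,0,0,0.7]
    - [0,0,0,0,0,0,1.0]
    - [0,0,0,0,0,0,1.0]
    - [0,0,0,0,0,0,1.0]
  newtons: 40

```text
clock: 5.38
tool_pos: [0.5863, -0.2371, 0.0135]
orientation: [0.61, -0.357, -0.61, -0.357]
ft_force: [-0.4, -0.3, -0.8]
opening: 0.0203
```

```bash
python3 - <<'E'
from h import *
s=ctrl.observe(); print(s["clock"],s["tool_pos"].round(5),s["ft_force"].round(2),s["opening"],np.abs(s["joint_velocities"]).max()); c=cam("wrist")
print(pose().round(4))
cv2.imwrite("pics/w5.png",c["img"][:,:,::-1])
E
```

```text
5.375 [ 0.58628 -0.23713  0.01346] [-0.36 -0.31 -0.83] 0.020282971352583397 0.0014156123471155272
[[ 3.000e-04 -8.717e-01 -4.901e-01  5.863e-01]
 [-1.000e-04 -4.901e-01  8.717e-01 -2.371e-01]
 [-1.000e+00 -3.000e-04 -2.000e-04  1.340e-02]
 [ 0.000e+00  0.000e+00  0.000e+00  1.000e+00]]
```

View pics/w5.png

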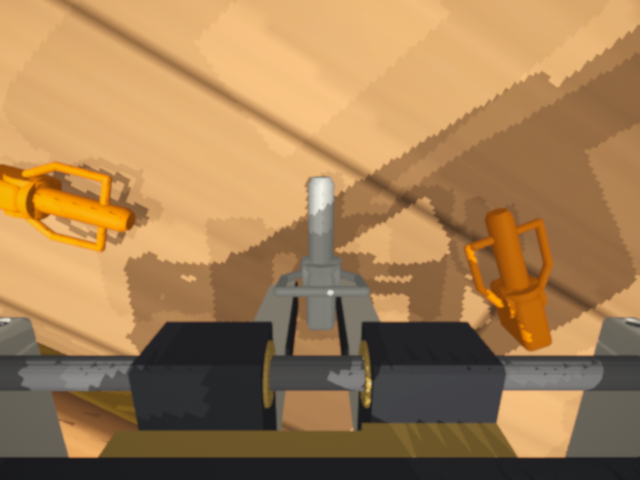

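Emit:
carry_out:
  steps:
    - [0,0,0,0,0,0,1.0]
    - [0,0,0,0,0,0,1.0]
    - [0,0,0,0,0,0,1.0]
    - [-0.05,0,0,0,0,0,1.0]
    - [-0.2,0,0,0,0,0,1.0]

```text
clock: 6.05
tool_pos: [0.5827, -0.2354, 0.06]
orientation: [-0.607, 0.357, 0.613, 0.357]
ft_force: [0.1, 0.9, -0.6]
opening: 0.0137
```

```bash
python3 - <<'E'
from h import *
a=np.radians(-6.5)
plan(np.array([.565,-.15,.22]),Rdown([np.cos(a),np.sin(a)]),rows=15,grip=1)
E
```

```text
[-0.0532,-0.0085,0.0281,0.0466,-0.0000,-0.0002,1.0000],
[-0.0531,-0.0044,0.0291,0.0466,-0.0000,-0.0002,1.0000],
[-0.0531,-0.0001,0.0294,0.0466,-0.0000,-0.0002,1.0000],
[-0.0531,0.0041,0.0291,0.0466,-0.0000,-0.0002,1.0000],
[-0.0531,0.0083,0.0282,0.0466,-0.0000,-0.0002,1.0000]

[-0.0532,0.0123,0.0267,0.0466,-0.0000,-0.0002,1.0000],
[-0.0532,0.0160,0.0246,0.0466,-0.0000,-0.0002,1.0000],
[-0.0532,0.0194,0.0220,0.0466,-0.0000,-0.0002,1.0000],
[-0.0532,0.0224,0.0190,0.0466,-0.0000,-0.0002,1.0000],
[-0.0532,0.0248,0.0155,0.0466,-0.0000,-0.0002,1.0000]

[-0.0532,0.0268,0.0117,0.0466,-0.0000,-0.0002,1.0000],
[-0.0532,0.0282,0.0077,0.0466,-0.0000,-0.0002,1.0000],
[-0.0533,0.0290,0.0035,0.0466,-0.0000,-0.0002,1.0000],
[-0.0533,0.0291,-0.0007,0.0466,-0.0000,-0.0002,1.0000],
[-0.0533,0.0287,-0.0050,0.0466,-0.0000,-0.0002,1.0000]
```

Emit:
carry_out:
  steps:
    - [-0.053,-0.008,0.028,0.046,0,0,1]
    - [-0.053,-0.004,0.029,0.046,0,0,1]
    - [-0.053,0,0.029,0.046,0,0,1]
    - [-0.053,0.004,0.029,0.046,0,0,1]
    - [-0.053,0.008,0.028,0.046,0,0,1]

```text
clock: 6.68
tool_pos: [0.5785, -0.2078, 0.121]
orientation: [-0.438, 0.555, 0.439, 0.554]
ft_force: [-0.5, 0.4, -1.6]
opening: 0.0134
```

Emit:
carry_out:
  steps:
    - [-0.053,0.012,0.027,0.046,0,0,1]
    - [-0.053,0.016,0.025,0.046,0,0,1]
    - [-0.053,0.019,0.022,0.046,0,0,1]
    - [-0.053,0.022,0.019,0.046,0,0,1]
    - [-0.053,0.025,0.015,0.046,0,0,1]

```text
clock: 7.3
tool_pos: [0.5725, -0.178, 0.1783]
orientation: [-0.205, 0.677, 0.206, 0.676]
ft_force: [-0.2, 0.2, -1.6]
opening: 0.0137
```

Emit:
carry_out:
  steps:
    - [-0.053,0.027,0.012,0.046,0,0,1]
    - [-0.053,0.028,0.008,0.046,0,0,1]
    - [-0.053,0.029,0.003,0.046,0,0,1]
    - [-0.053,0.029,0,0.046,0,0,1]
    - [0,0,0,0.0,0,0,1]

```text
clock: 7.92
tool_pos: [0.5684, -0.154, 0.2258]
orientation: [0.002, 0.707, -0.003, 0.708]
ft_force: [-0.0, 0.0, -1.3]
opening: 0.0137
```

```bash
python3 - <<'E'
from h import *
for i in range(3): c=cam("wrist")
s=ctrl.observe();print(pose().round(4),s["qpos"].round(3),s["ft_force"].round(2),s["wrist_torque"].round(3))
cv2.imwrite("pics/w6.png",c["img"][:,:,::-1])
for n in("side","top"):
    k=cam(n); cv2.imwrite(f"pics/{n}6.png",k["img"][:,:,::-1])
E
```

```text
[[-0.0013  0.0046  1.      0.5677]
 [ 0.      1.     -0.0046 -0.1542]
 [-1.     -0.     -0.0013  0.2239]
 [ 0.      0.      0.      1.    ]] [-0.352  0.101  1.525 -0.     1.517 -0.347] [-0.4  -0.99 -1.08] [-0.032  0.109  0.085]
```

View pics/w6.png

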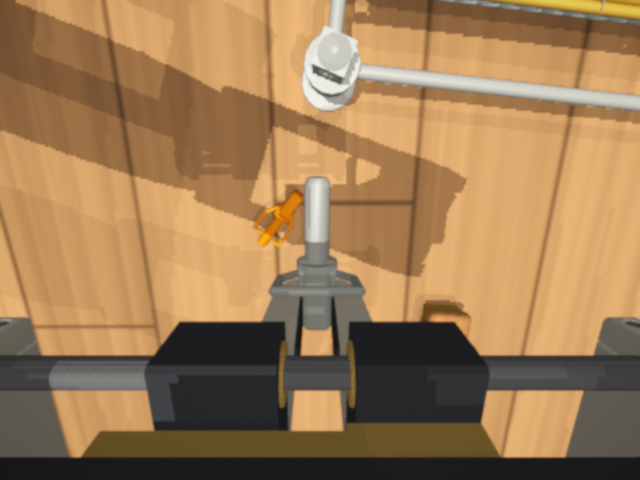

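```bash
python3 - <<'E'
from h import *
w=cv2.imread("pics/w6.png")[:,:,::-1]; crop(w,330,70,70,80,9,"w6c.png")
t=cv2.imread("pics/top6.png")[:,:,::-1]; crop(t,300,255,60,50,12,"t6c.png")
s=cv2.imread("pics/side6.png")[:,:,::-1]; crop(s,296,235,70,60,11,"s6c.png")
E
```

```text
w6c.png crop origin 295 30 x 9
t6c.png crop origin 270 230 x 12
s6c.png crop origin 261 205 x 11
```

View pics/w6c.png

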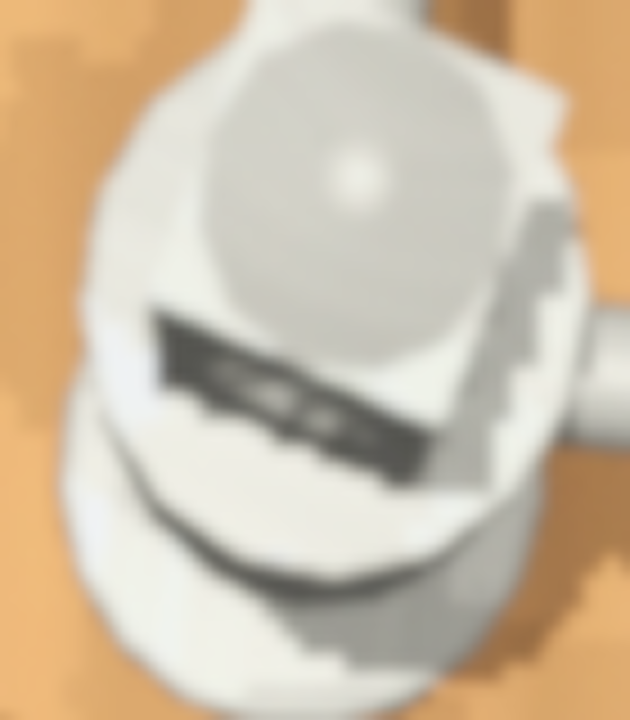

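View pics/t6c.png

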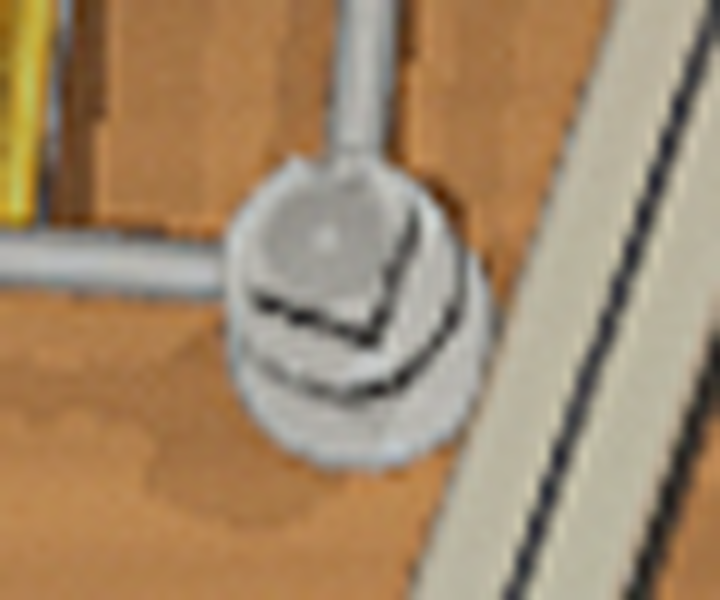

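View pics/s6c.png

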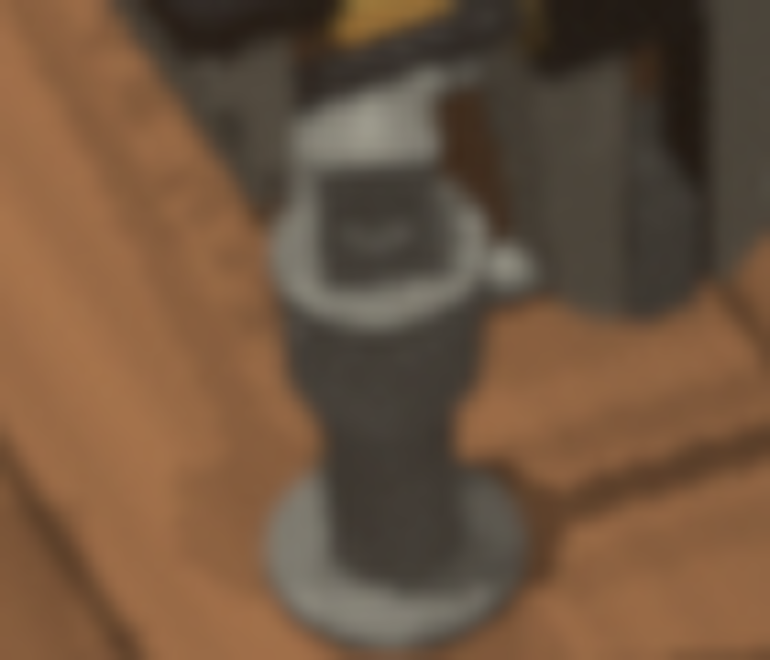

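```bash
python3 - <<'E'
from h import *
w=cam("wrist");t=cam("top");s=cam("side")
def cp(o,k,x,y): return o[0]+(x+.5)/k-.5,o[1]+(y+.5)/k-.5
W=lambda x,y:cp((295,30),9,x,y); Tp=lambda x,y:cp((270,230),12,x,y)
a=W(360,178); b=Tp(325,238); print(a,b)
P,e=tri([ray(w,*a),ray(t,*b)]); print("apex",P,e)
S=lambda x,y:cp((260,200),5,x,y)
print("apex in side",proj(s,P)); P2,e2=tri([ray(w,*a),ray(t,*b),ray(s,*S(175,65))]);print(P2,e2)
# corners of outer top edge: right corner (435,432) wrist ; (372,345)top ; left (155,312) wrist;(252,297) top
for q,r in(((435,432),(375,340)),((155,312),(252,295)),((568,95),(418,210))):
    print("corner",tri([ray(w,*W(*q)),ray(t,*Tp(*r))]))
for z in(.129,.135,.141):
    A=onz(w,*W(155,312),z);B=onz(w,*W(435,432),z);C=onz(w,*W(568,95),z);print(z,A,B,np.linalg.norm(A-B),np.linalg.norm(C-B),np.degrees(np.arctan2(*(B-A)[1::-1])),np.degrees(np.arctan2(*(C-B)[1::-1])), "centre of AC",(A+C)[:2]/2)
    print("  top",[onz(t,*Tp(*k),z)[:2].round(4) for k in((252,295),(375,340),(418,210))])
E
```

```text
(334.55555555555554, 49.33333333333333) (296.625, 249.375)
apex [ 0.57998114 -0.01798505  0.13926641] [np.float64(0.0002827870818567709), np.float64(0.00028278708185695047)]
apex in side [294.50548332 212.04252184]
[ 0.58017635 -0.01775652  0.13740745] [np.float64(0.0003550323788341774), np.float64(0.0003260733711088463), np.float64(7.840406819368901e-05)]
corner (array([ 0.58762773, -0.01626849, -0.00074555]), [np.float64(0.008525020331246977), np.float64(0.008525020331247276)])
corner (array([ 0.57066226, -0.0091636 ,  0.08961917]), [np.float64(0.010014641740650611), np.float64(0.010014641740650492)])
corner (array([ 0.57845169, -0.03616949,  0.225189  ]), [np.float64(0.006825753812726241), np.float64(0.006825753812726322)])
0.129 [ 0.56486544 -0.02467245  0.129     ] [ 0.58608676 -0.03304417  0.129     ] 0.02281293063392942 0.024521276332677224 -21.529022020840817 67.32156592753752 centre of AC [ 0.5802033  -0.01754562]
  top [array([ 0.5718, -0.0041]), array([ 0.5631, -0.026 ]), array([ 0.5864, -0.0341])]
0.135 [ 0.56494893 -0.02583539  0.135     ] [ 0.58566463 -0.03400764  0.135     ] 0.022269401162584093 0.023937044671446122 -21.529022020840912 67.32156592753749 centre of AC [ 0.57992135 -0.01887836]
  top [array([ 0.5709, -0.0045]), array([ 0.5623, -0.0262]), array([ 0.5855, -0.0343])]
0.141 [ 0.56503241 -0.02699832  0.141     ] [ 0.5852425  -0.03497112  0.141     ] 0.021725871691238866 0.023352813010214985 -21.529022020840905 67.3215659275377 centre of AC [ 0.5796394 -0.0202111]
  top [array([ 0.5701, -0.0049]), array([ 0.5615, -0.0265]), array([ 0.5846, -0.0345])]
```

```bash
python3 - <<'E'
from h import *
w=cam("wrist"); T=pose()
for x in (-.0025,-.0045,-.0065):print(x,[proj(w,(T@np.array([x,y,0,1]))[:3]).round(1) for y in(.064,.024)])
a=np.radians(68.5);u=np.array([np.cos(a),np.sin(a)])
C=np.array([.580,-.018]); p=C-u*.106
plan(np.r_[p,.113],Rdown([np.cos(a-np.pi/2),np.sin(a-np.pi/2)]),rows=4,grip=1)
E
```

```text
-0.0025 [array([316.8, 177.7]), array([316.8, 260. ])]
-0.0045 [array([316.8, 178.2]), array([316.8, 261.5])]
-0.0065 [array([316.8, 178.7]), array([316.8, 262.9])]
[0.1385,0.0467,-0.0333,0.0293,-0.0001,0.0000,1.0000],
[0.1385,0.0434,-0.0375,0.0293,-0.0001,0.0000,1.0000],
[0.1385,0.0398,-0.0414,0.0293,-0.0001,0.0000,1.0000],
[0.1385,0.0358,-0.0450,0.0293,-0.0001,0.0000,1.0000],
```

Emit:
carry_out:
  steps:
    - [0.138,0.047,-0.033,0.029,0,0,1]
    - [0.138,0.043,-0.038,0.029,0,0,1]
    - [0.138,0.04,-0.041,0.029,0,0,1]
    - [0.12,0.036,-0.045,0.029,0,0,1]
    - [0,0,0,0,0,0,1]

```text
clock: 9.0
tool_pos: [0.5407, -0.1163, 0.1141]
orientation: [0.134, 0.695, -0.134, 0.694]
ft_force: [-0.6, 0.1, -1.8]
opening: 0.014
```

```bash
python3 - <<'E'
from h import *
for i in range(4): c=cam("wrist")
s=ctrl.observe();print(pose().round(4),s["qpos"].round(3),s["ft_force"].round(2),s["wrist_torque"].round(3),s["clock"])
cv2.imwrite("pics/w7.png",c["img"][:,:,::-1])
k=cam("side"); crop(k["img"],300,230,110,90,7,"s7c.png")
k=cam("top"); crop(k["img"],310,250,90,80,8,"t7c.png")
E
```

```text
[[ 6.200e-03  3.714e-01  9.285e-01  5.441e-01]
 [-2.700e-03  9.285e-01 -3.713e-01 -1.179e-01]
 [-1.000e+00 -2.000e-04  6.800e-03  1.183e-01]
 [ 0.000e+00  0.000e+00  0.000e+00  1.000e+00]] [-3.050e-01  8.500e-02  1.738e+00 -1.000e-03  1.311e+00  7.600e-02] [ 1.21  0.28 -0.73] [-0.078  0.077  0.023] 9.2
s7c.png crop origin 245 185 x 7
t7c.png crop origin 265 210 x 8
```

View pics/w7.png

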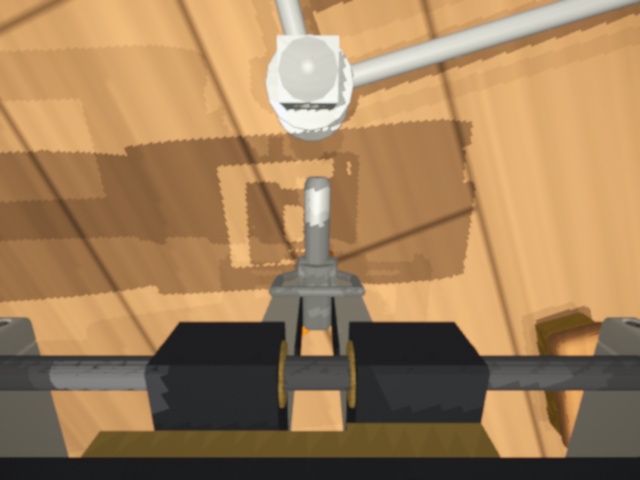

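View pics/s7c.png

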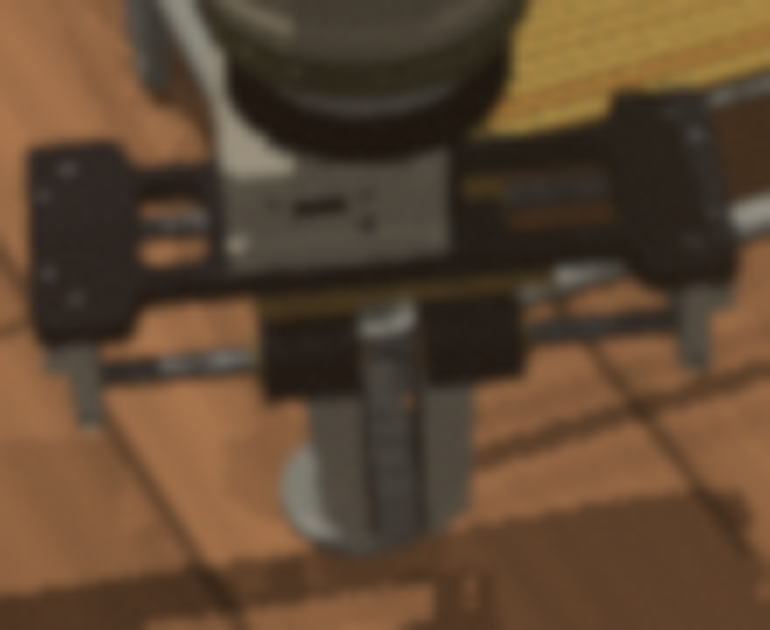

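View pics/t7c.png

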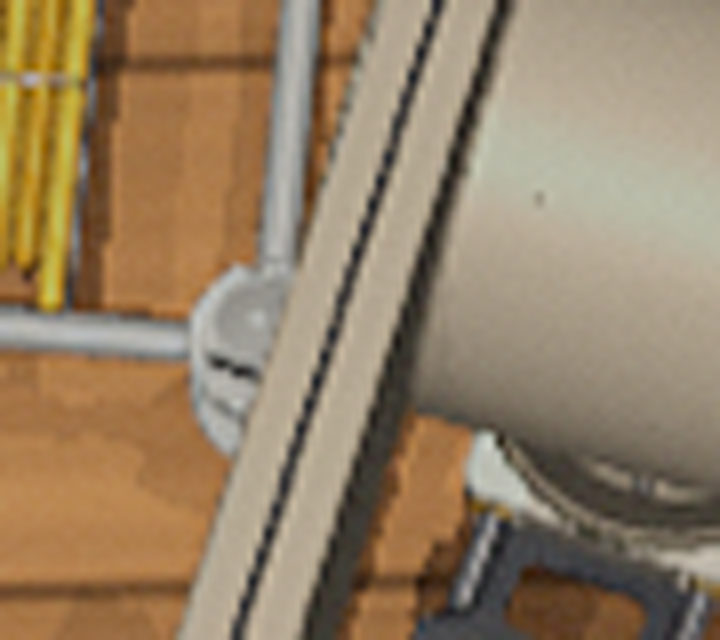

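```bash
python3 - <<'E'
from h import *
c=cam("wrist"); s=ctrl.observe(); print(s["tool_pos"].round(4)); crop(c["img"],310,85,100,90,8,"w7c.png")
np.save("w7pose.npy",c["W"])
crop(c["img"],317,235,110,130,6,"w7p.png")
E
```

```text
[ 0.5438 -0.1178  0.1178]
w7c.png crop origin 260 40 x 8
w7p.png crop origin 262 170 x 6
```

View pics/w7c.png

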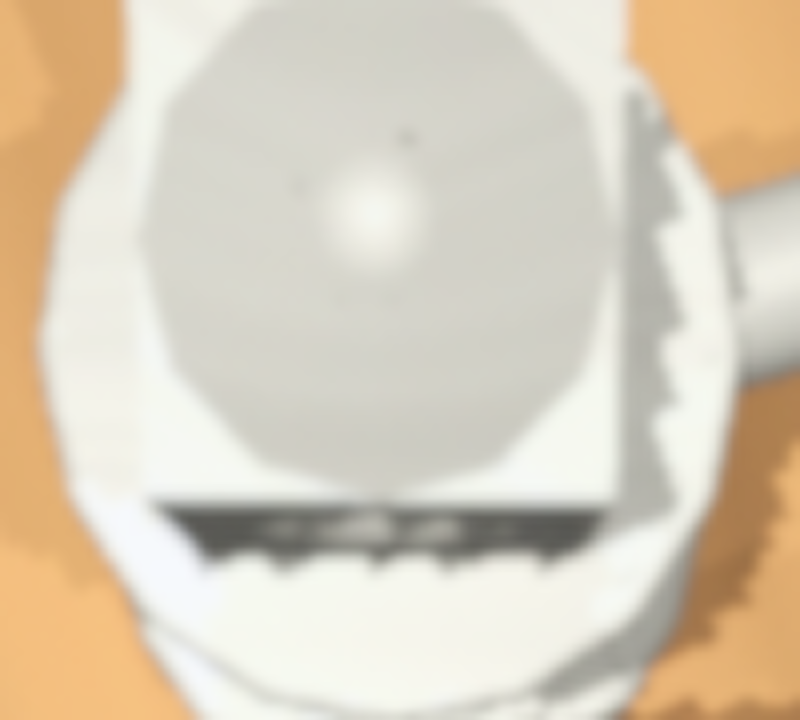

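View pics/w7p.png

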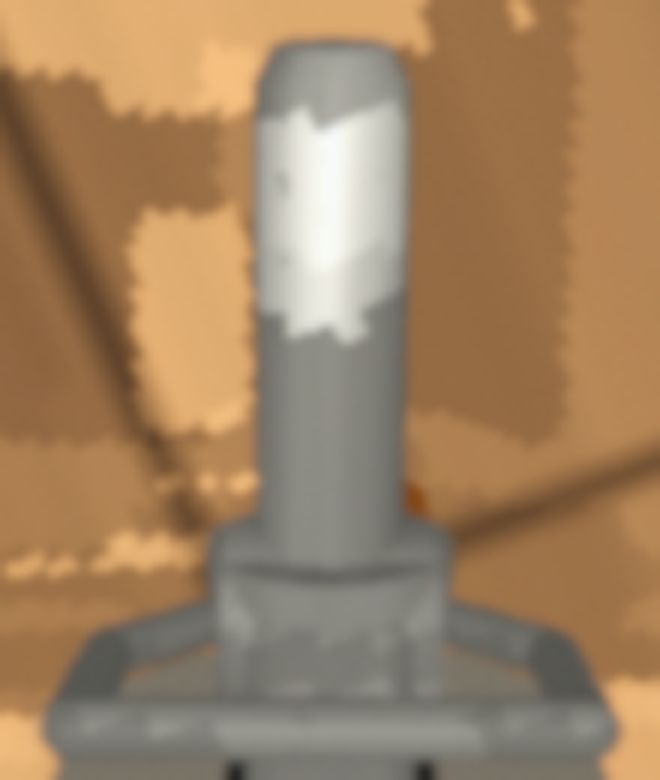

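```bash
python3 - <<'E'
from h import *
c=ctrl.camera("wrist"); c["W"]=np.load("w7pose.npy")
P=lambda x,y:(260+(x+.5)/8-.5,40+(y+.5)/8-.5)
Tt=c["W"]@np.linalg.inv(c["T_tool_cam"]); print(Tt[:3,3])
for z in(.126,.129,.132,.135,.138,.141):
    A=onz(c,*P(148,500),z);B=onz(c,*P(612,500),z); M=(A+B)/2
    m=np.linalg.inv(Tt)@np.append(M,1)
    print(z,np.linalg.norm(A-B).round(4),M.round(4),"tool",m[:3].round(4),"ang",np.degrees(np.arctan2(*(B-A)[1::-1])).round(2))
w=dict(c); 
# apex triang with w6 pose
R6=np.array([[-0.0013,0.0046,1.,0.5677],[0,1.,-.0046,-.1542],[-1.,0,-.0013,.2239],[0,0,0,1]])
w6=dict(c);w6["W"]=R6@c["T_tool_cam"]; q=lambda x,y:(295+(x+.5)/9-.5,30+(y+.5)/9-.5)
t=cam("top")
print(tri([ray(c,*P(374,217)),ray(w6,*q(360,178))]), tri([ray(c,*P(374,217)),ray(w6,*q(360,178)),ray(t,296.6,249.4)]))
for zz in(.136,.139,.142): print(zz,"apex",(np.linalg.inv(Tt)@np.append(onz(c,*P(375,217),zz),1))[:3].round(4))
# face left corners in w6: (155,312),(435,432)
for a,b in(((148,500),(155,312)),((612,500),(435,432))): print(tri([ray(c,*P(*a)),ray(w6,*q(*b))]))
# flange rim bottom edge
E
```

```text
[ 0.54401286 -0.1178852   0.11816031]
0.126 0.024 [ 0.5758 -0.0277  0.126 ] tool [-0.0079  0.0955 -0.004 ] ang -21.82
0.129 0.0235 [ 0.5758 -0.028   0.129 ] tool [-0.0109  0.0953 -0.0039] ang -21.82
0.132 0.0231 [ 0.5757 -0.0283  0.132 ] tool [-0.0139  0.095  -0.0038] ang -21.82
0.135 0.0226 [ 0.5757 -0.0286  0.135 ] tool [-0.0169  0.0947 -0.0037] ang -21.82
0.138 0.0221 [ 0.5756 -0.0289  0.138 ] tool [-0.0199  0.0944 -0.0036] ang -21.82
0.141 0.0216 [ 0.5756 -0.0292  0.141 ] tool [-0.0229  0.0941 -0.0036] ang -21.82
(array([ 0.58013976, -0.01662908,  0.1330574 ]), [np.float64(8.7540862258168e-05), np.float64(8.754086225836233e-05)]) (array([ 0.57993233, -0.01789398,  0.13946793]), [np.float64(0.00010839726128198511), np.float64(0.00027250232767149133), np.float64(0.00023172120293773403)])
0.136 apex [-0.0179  0.1069 -0.0038]
0.139 apex [-0.0209  0.1064 -0.0038]
0.142 apex [-0.0239  0.1058 -0.0037]
(array([ 0.56449809, -0.02242127,  0.11842457]), [np.float64(0.0002889074900958179), np.float64(0.00028890749009576657)])
(array([ 0.58682053, -0.03212876,  0.12420758]), [np.float64(0.0003465583622412395), np.float64(0.00034655836224098256)])
```

Emit:
carry_out:
  steps:
    - [-0.1,0,-0.01,0,0,0,1]
    - [-0.08,0.0,-0.01,0,0,0,1]
    - [0,0.12,0,0,0,0,1]
    - [0,0.12,0,0,0,0,1]
    - [0,0.11,0,0,0,0,1]

```text
clock: 10.07
tool_pos: [0.5676, -0.0514, 0.1624]
orientation: [0.134, 0.69, -0.136, 0.698]
ft_force: [0.1, 0.3, -1.8]
opening: 0.0139
```

```bash
cat >> h.py <<'E'
C0=np.array([.580,-.018]); A0=np.radians(68.2); U0=np.array([np.cos(A0),np.sin(A0)]); N0=np.array([U0[1],-U0[0]])
def st():
    s=ctrl.observe(); T=pose(s); d=T[:2,3]-C0
    rel=(R.from_matrix(Rdown(N0)).inv()*R.from_matrix(T[:3,:3])).as_rotvec()
    print("t%.2f"%s["clock"],"along %.2f mm lat %.2f mm z %.2f mm"%(d@U0*1e3,d@N0*1e3,T[2,3]*1e3),"| F along %.1f lat %.1f z %.1f"%(s["ft_force"][:2]@U0,s["ft_force"][:2]@N0,s["ft_force"][2]),"tq",s["wrist_torque"].round(2),"rot(deg)",np.degrees(rel).round(2),"op %.4f"%s["opening"]); return s
E
python3 - <<'E'
from h import *
st(); [ctrl.camera("top") for i in range(3)]; st(); c=cam("wrist"); cv2.imwrite("pics/w8.png",c["img"][:,:,::-1]); st()
E
```

```text
t10.07 along -35.63 mm lat 0.93 mm z 162.36 mm | F along 0.3 lat -0.0 z -1.8 tq [-0.07  0.1  -0.06] rot(deg) [ 0.21 -0.71  0.03] op 0.0139
t10.22 along -35.56 mm lat 0.74 mm z 161.88 mm | F along 0.4 lat 0.3 z -1.7 tq [-0.11  0.2   0.03] rot(deg) [ 0.1  -0.69  0.03] op 0.0139
t10.28 along -36.34 mm lat 0.63 mm z 161.42 mm | F along -0.1 lat -0.7 z -1.8 tq [-0.08  0.14 -0.01] rot(deg) [ 0.15 -0.66  0.  ] op 0.0133
```

View pics/w8.png

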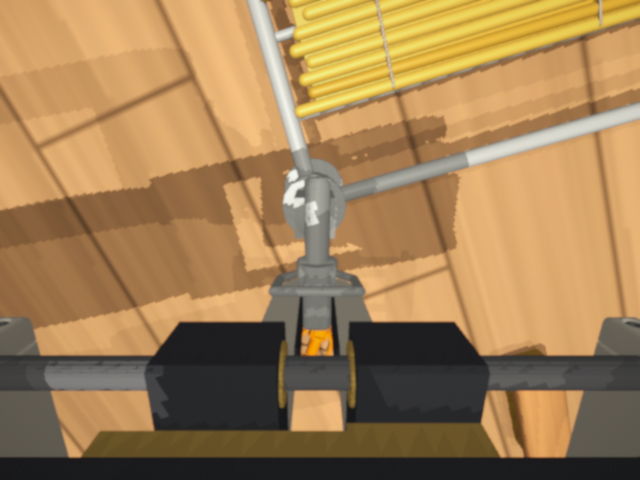

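Emit:
carry_out:
  steps:
    - [0.02,0,0,0,0,0,1]
    - [0.02,0,0,0,0.003,0,1]
    - [0.01,0,0,0,0,0,1]
    - [0.008,0,0,0,0,0,1]
    - [0.006,0,0,0,0,0,1]

```text
clock: 10.9
tool_pos: [0.5664, -0.0542, 0.1479]
orientation: [0.135, 0.694, -0.136, 0.694]
ft_force: [0.1, -0.0, -1.6]
opening: 0.0136
```

```bash
python3 -c "
from h import *
st()"
```

```text
t10.90 along -38.69 mm lat 0.79 mm z 147.93 mm | F along 0.0 lat 0.1 z -1.6 tq [-0.1   0.11  0.  ] rot(deg) [ 0.29 -0.05 -0.04] op 0.0136
```

Emit:
carry_out:
  steps:
    - [0.006,0,0,0,0,0,1]
    - [0.006,0,0,0,0,0,1]
    - [0.006,0,0,0,0,0,1]
    - [0.006,0,0,0,0,0,1]
    - [0.006,0,0,0,0,0,1]

```text
clock: 11.52
tool_pos: [0.5665, -0.0541, 0.1417]
orientation: [0.135, 0.694, -0.136, 0.694]
ft_force: [0.6, -0.4, -1.8]
opening: 0.0138
```

```bash
python3 -c "
from h import *
st()"
```

```text
t11.53 along -38.58 mm lat 0.85 mm z 141.69 mm | F along -0.1 lat 0.7 z -1.8 tq [-0.09  0.12  0.02] rot(deg) [ 0.28 -0.07 -0.03] op 0.0138
```

Emit:
carry_out:
  steps:
    - [0.006,0,0,0,0,0,1]
    - [0.006,0,0,0,0,0,1]
    - [0.006,0,0,0,0,0,1]
    - [0.005,0,0,0,0,0,1]
    - [0.005,0,0,0,0,0,1]

```text
clock: 12.15
tool_pos: [0.5667, -0.0542, 0.1362]
orientation: [0.135, 0.693, -0.136, 0.695]
ft_force: [-1.3, 0.1, 4.6]
opening: 0.0137
```

```bash
python3 -c "
from h import *
st()"
```

```text
t12.15 along -38.55 mm lat 1.08 mm z 136.18 mm | F along -0.4 lat -1.2 z 4.6 tq [0.18 0.33 0.07] rot(deg) [ 0.28 -0.1  -0.03] op 0.0137
```

```bash
python3 - <<'E'
from h import *
T=pose(); T[2,3]+=.006
plan(np.r_[C0-U0*.084-N0*.0004,.142],Rdown(N0),rows=2,grip=1,T=T)
T[:3,3]=np.r_[C0-U0*.084-N0*.0004,.142]
plan(np.r_[C0-U0*.084-N0*.0004,.1094],Rdown(N0),rows=2,grip=1,T=T)
E
```

```text
[0.0005,-0.1137,-0.0032,-0.0008,0.0003,0.0001,1.0000],
[0.0005,-0.1136,-0.0034,-0.0008,0.0003,0.0001,1.0000],
[0.0815,0.0000,-0.0001,-0.0008,0.0003,0.0001,1.0000],
[0.0815,0.0000,-0.0001,-0.0008,0.0003,0.0001,1.0000],
```

Emit:
carry_out:
  steps:
    - [-0.03,0,0,0,0,0,1]
    - [0,-0.114,-0.004,-0.0008,0,0,1]
    - [0,-0.114,-0.004,-0.0008,0,0,1]
    - [0.08,0,0,0,0,0,1]
    - [0.06,0,0,0,0,0,1]

```text
clock: 12.78
tool_pos: [0.5491, -0.0965, 0.1154]
orientation: [0.133, 0.693, -0.134, 0.696]
ft_force: [-0.2, 0.1, -1.5]
opening: 0.0134
```

```bash
python3 -c "
from h import *
st();ctrl.camera('top');ctrl.camera('top');st()
c=cam('wrist');crop(c['img'],315,130,110,150,5,'w9.png');st()"
```

```text
t12.78 along -84.34 mm lat 0.49 mm z 115.36 mm | F along 0.0 lat -0.3 z -1.5 tq [-0.07  0.1   0.  ] rot(deg) [-0.05 -0.28  0.02] op 0.0134
t12.88 along -84.27 mm lat -0.49 mm z 114.28 mm | F along -0.2 lat -0.4 z -3.0 tq [-0.06  0.14  0.02] rot(deg) [-0.09 -0.13 -0.01] op 0.0138
w9.png crop origin 260 55 x 5
t12.93 along -84.15 mm lat -0.04 mm z 115.24 mm | F along 1.2 lat 0.0 z -2.0 tq [-0.12  0.08  0.05] rot(deg) [-0.1  -0.19 -0.  ] op 0.0138
```

View pics/w9.png

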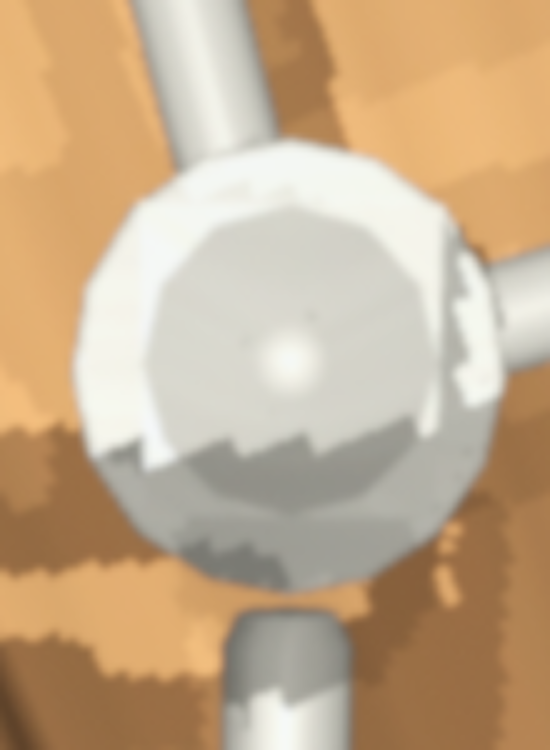

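Emit:
carry_out:
  steps:
    - [0.014,0,0.001,0,0,0,1]
    - [0.012,0,0.001,0,0,0,1]
    - [0,0,0,0,0,0,1]
    - [0,0,0,0,0,0,1]
    - [0,0,0,0,0,0,1]

```text
clock: 13.55
tool_pos: [0.5502, -0.0954, 0.1107]
orientation: [0.132, 0.693, -0.133, 0.696]
ft_force: [0.7, -0.9, -1.7]
opening: 0.0136
```

```bash
python3 -c "
from h import *
st()
for i in range(4): ctrl.camera('top');st()"
```

```text
t13.55 along -82.94 mm lat 1.09 mm z 110.70 mm | F along -0.6 lat 1.0 z -1.7 tq [-0.04  0.13  0.04] rot(deg) [-0.18 -0.28  0.02] op 0.0136
t13.60 along -82.94 mm lat 1.10 mm z 110.71 mm | F along -0.2 lat 0.2 z -1.3 tq [-0.07  0.16 -0.03] rot(deg) [-0.18 -0.28  0.02] op 0.0134
t13.65 along -82.96 mm lat 1.08 mm z 110.69 mm | F along -0.9 lat 0.6 z -0.9 tq [-0.11  0.11  0.01] rot(deg) [-0.18 -0.27  0.02] op 0.0138
t13.70 along -82.97 mm lat 1.08 mm z 110.68 mm | F along 0.6 lat 0.3 z -1.1 tq [-0.07  0.12 -0.06] rot(deg) [-0.18 -0.27  0.02] op 0.0138
t13.75 along -82.97 mm lat 1.00 mm z 110.58 mm | F along 1.1 lat 0.9 z -2.9 tq [-0.06  0.12  0.01] rot(deg) [-0.18 -0.26  0.02] op 0.0138
```

```bash
python3 -c "
from h import *
st()
c=cam('wrist');crop(c['img'],315,130,110,130,6,'w10.png');st()"
```

```text
t13.75 along -82.97 mm lat 1.00 mm z 110.58 mm | F along 1.1 lat 0.9 z -2.9 tq [-0.06  0.12  0.01] rot(deg) [-0.18 -0.26  0.02] op 0.0138
w10.png crop origin 260 65 x 6
t13.80 along -82.98 mm lat 1.03 mm z 110.61 mm | F along 0.1 lat 0.5 z -1.2 tq [-0.08  0.16 -0.04] rot(deg) [-0.18 -0.27  0.02] op 0.0136
```

View pics/w10.png

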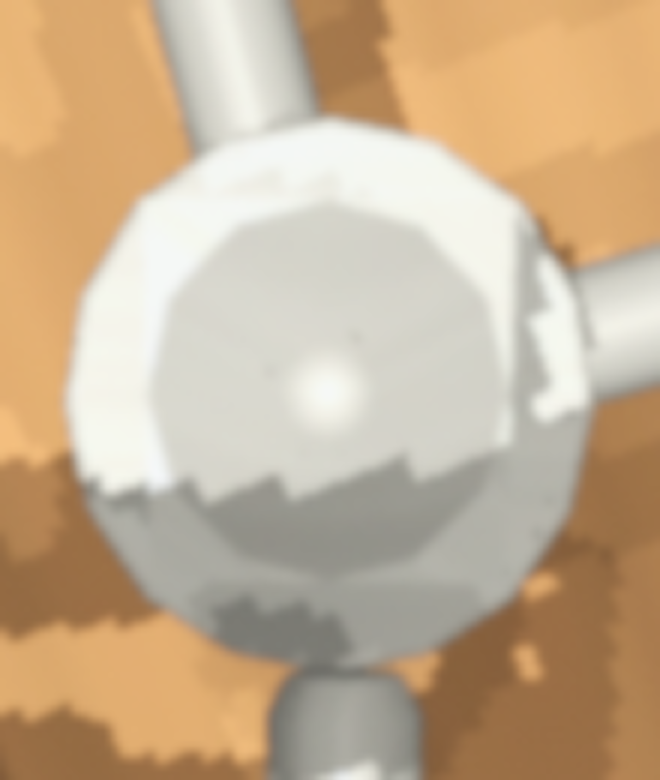

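Emit:
carry_out:
  steps:
    - [0.006,0.0,-0.006,0,0,0,1]
    - [0,0,0,0,0,0,1]
    - [0,0.01,0,0,0,0,1]
    - [0,0.01,0,0,0,0,1]
    - [0,0,0,0,0,0,1]

```text
clock: 14.42
tool_pos: [0.5504, -0.0909, 0.1092]
orientation: [0.132, 0.693, -0.133, 0.696]
ft_force: [0.0, 0.0, -2.1]
opening: 0.013
```

```bash
python3 -c "
from h import *
st();ctrl.camera('top');st()"
```

```text
t14.43 along -78.69 mm lat -0.37 mm z 109.24 mm | F along 0.0 lat 0.0 z -2.1 tq [-0.07  0.08  0.05] rot(deg) [-0.17 -0.26  0.02] op 0.0130
t14.47 along -78.75 mm lat -0.34 mm z 109.25 mm | F along -0.3 lat -0.2 z -2.6 tq [-0.07  0.11  0.06] rot(deg) [-0.17 -0.26  0.02] op 0.0133
```

Lateral is -0.35 (between my two estimates) and the height is good. The tip is at -14.7, about 2.7 mm short of the face. I'll creep in.

Emit:
carry_out:
  steps:
    - [0,0.007,0.0008,0,0,0,1]
    - [0,0.007,0,0,0,0,1]
    - [0,0.007,0,0,0,0,1]
    - [0,0.007,0,0,0,0,1]
    - [0,0.005,0,0,0,0,1]

```text
clock: 15.1
tool_pos: [0.5532, -0.0846, 0.1093]
orientation: [0.132, 0.693, -0.133, 0.696]
ft_force: [-0.0, 0.7, -2.0]
opening: 0.0138
```

```bash
python3 -c "
from h import *
st();ctrl.camera('top');st()"
```

```text
t15.10 along -71.76 mm lat -0.13 mm z 109.31 mm | F along 0.6 lat -0.3 z -2.0 tq [-0.09  0.13  0.03] rot(deg) [-0.17 -0.26  0.02] op 0.0138
t15.15 along -71.65 mm lat -0.18 mm z 109.25 mm | F along 0.6 lat 0.3 z -0.9 tq [-0.14  0.12  0.01] rot(deg) [-0.17 -0.26  0.02] op 0.0138
```

Emit:
carry_out:
  steps:
    - [0,0.008,0,0,0,0,1]
    - [0,0.008,0,0,0,0,1]
    - [0,0.008,0,0,0,0,1]
    - [0,0.008,0,0,0,0,1]
    - [0,0.008,0,0,0,0,1]

```text
clock: 15.78
tool_pos: [0.5564, -0.0766, 0.1092]
orientation: [0.133, 0.693, -0.133, 0.696]
ft_force: [-0.4, -0.7, -1.4]
opening: 0.014
```

```bash
python3 -c "
from h import *
st();c=cam('wrist');cv2.imwrite('pics/w11.png',c['img'][:,:,::-1]);st()"
```

```text
t15.78 along -63.14 mm lat -0.21 mm z 109.25 mm | F along -0.8 lat -0.1 z -1.4 tq [-0.08  0.08 -0.01] rot(deg) [-0.17 -0.26  0.02] op 0.0140
t15.82 along -62.98 mm lat -0.20 mm z 109.27 mm | F along 0.4 lat 0.1 z -1.9 tq [-0.09  0.08  0.  ] rot(deg) [-0.17 -0.26  0.03] op 0.0137
```

View pics/w11.png

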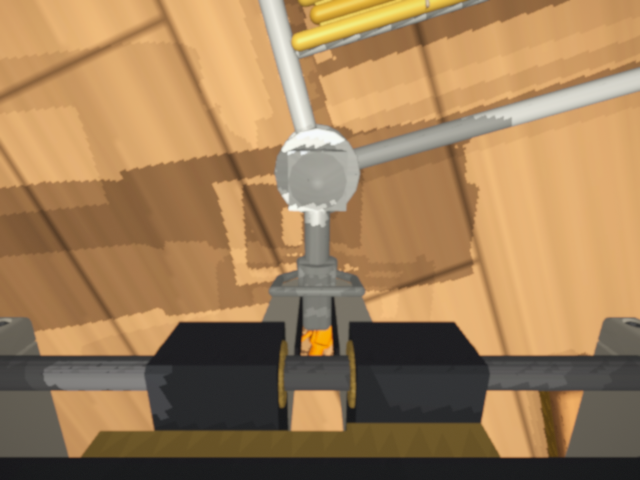

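The shank is entering the hole with no force. Its visible length has shortened, and it disappears under the post's near edge at (317,210). I'll continue: shoulder contact should come at along ≈ -36, about 27 mm further.

Emit:
carry_out:
  steps:
    - [0,0.012,0,0,0,0,1]
    - [0,0.012,0,0,0,0,1]
    - [0,0.012,0,0,0,0,1]
    - [0,0.012,0,0,0,0,1]
    - [0,0.012,0,0,0,0,1]

```text
clock: 16.45
tool_pos: [0.5611, -0.0645, 0.1093]
orientation: [0.133, 0.693, -0.133, 0.696]
ft_force: [-0.2, -0.7, -1.5]
opening: 0.0135
```

```bash
python3 -c "
from h import *
st();ctrl.camera('top');st()"
```

```text
t16.45 along -50.19 mm lat -0.24 mm z 109.27 mm | F along -0.8 lat 0.1 z -1.5 tq [-0.14  0.12 -0.02] rot(deg) [-0.16 -0.26  0.03] op 0.0135
t16.50 along -49.89 mm lat -0.29 mm z 109.29 mm | F along -0.0 lat -0.3 z -1.1 tq [-0.07  0.11 -0.04] rot(deg) [-0.17 -0.26  0.04] op 0.0139
```

Emit:
carry_out:
  steps:
    - [0,0.011,0,0,0,0,1]
    - [0,0.011,0,0,0,0,1]
    - [0,0.01,0,0,0,0,1]
    - [0,0.008,0,0,0,0,1]
    - [0,0.006,0,0,0,0,1]

```text
clock: 17.12
tool_pos: [0.5649, -0.0551, 0.1093]
orientation: [0.133, 0.693, -0.133, 0.696]
ft_force: [0.3, -0.2, -1.2]
opening: 0.0136
```

```bash
python3 -c "
from h import *
st();ctrl.camera('top');st()"
```

```text
t17.12 along -40.08 mm lat -0.29 mm z 109.29 mm | F along -0.1 lat 0.3 z -1.2 tq [-0.06  0.16 -0.01] rot(deg) [-0.17 -0.26  0.04] op 0.0136
t17.18 along -39.98 mm lat -0.29 mm z 109.28 mm | F along -1.1 lat -0.3 z -1.6 tq [-0.1   0.16 -0.01] rot(deg) [-0.17 -0.26  0.04] op 0.0138
```

Emit:
carry_out:
  steps:
    - [0,0.006,0,0,0,0,1]
    - [0,0.006,0,0,0,0,1]
    - [0,0.005,0,0,0,0,1]
    - [0,0.005,0,0,0,0,1]
    - [0,0.005,0,0,0,0,1]

```text
clock: 17.8
tool_pos: [0.5667, -0.0506, 0.1093]
orientation: [0.132, 0.693, -0.133, 0.696]
ft_force: [-3.7, -7.2, 0.6]
opening: 0.0133
```

```bash
python3 -c "
from h import *
st();ctrl.camera('top');st()"
```

```text
t17.80 along -35.19 mm lat -0.29 mm z 109.28 mm | F along -8.1 lat -0.8 z 0.6 tq [-1.17  0.69 -0.08] rot(deg) [-0.16 -0.25 -0.05] op 0.0133
t17.85 along -35.24 mm lat -0.31 mm z 109.28 mm | F along -4.5 lat -1.4 z -1.0 tq [-0.71  0.45 -0.05] rot(deg) [-0.15 -0.25 -0.06] op 0.0138
```

Emit:
carry_out:
  steps:
    - [0,0.005,0,0,0,0,1]
    - [0,0.005,0,0,0,0,1]
    - [0,0.005,0,0,0,0,1]
    - [0,0,0,0,0,0,1]
    - [0,0,0,0,0,0,1]

```text
clock: 18.48
tool_pos: [0.5666, -0.0508, 0.1093]
orientation: [0.131, 0.694, -0.136, 0.695]
ft_force: [-0.9, -0.6, -1.4]
opening: 0.0136
```

```bash
python3 -c "
from h import *
st();c=cam('wrist');cv2.imwrite('pics/w12.png',c['img'][:,:,::-1]);crop(c['img'],317,250,110,120,6,'w12c.png');st()"
```

```text
t18.48 along -35.42 mm lat -0.27 mm z 109.29 mm | F along -0.9 lat -0.6 z -1.4 tq [-0.25  0.15  0.04] rot(deg) [-0.07 -0.21 -0.34] op 0.0136
w12c.png crop origin 262 190 x 6
t18.52 along -35.41 mm lat -0.26 mm z 109.30 mm | F along -0.8 lat -0.6 z -1.8 tq [-0.25  0.2   0.  ] rot(deg) [-0.07 -0.21 -0.34] op 0.0136
```

View pics/w12c.png

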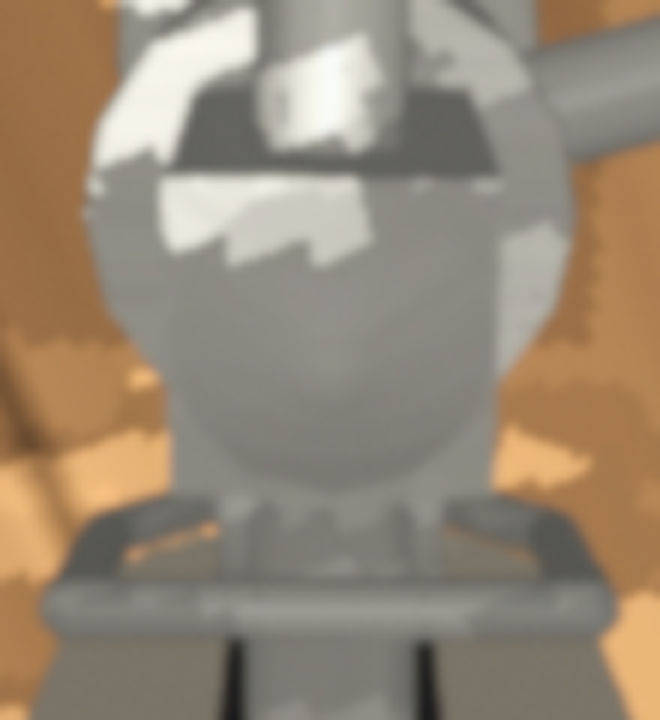

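Emit:
carry_out:
  steps:
    - [0,0,0,0,0,0,0.75]
    - [0,0,0,0,0,0,0.7]
    - [0,0,0,0,0,0,0.7]
    - [0,0,0,0,0,0,0.7]
    - [0,0,0,0,0,0,0.7]
  newtons: 20

```text
clock: 19.15
tool_pos: [0.5676, -0.0501, 0.1102]
orientation: [0.131, 0.693, -0.135, 0.696]
ft_force: [1.0, -0.3, -0.2]
opening: 0.0279
```

```bash
python3 -c "
from h import *
st();c=cam('wrist');crop(c['img'],317,250,130,120,6,'w13c.png');st()"
```

```text
t19.15 along -34.46 mm lat 0.41 mm z 110.22 mm | F along 0.1 lat 1.0 z -0.2 tq [-0.06  0.05 -0.02] rot(deg) [-0.09 -0.31 -0.26] op 0.0279
w13c.png crop origin 252 190 x 6
t19.20 along -34.47 mm lat 0.44 mm z 110.27 mm | F along -0.7 lat 0.2 z -0.2 tq [-0.05  0.05 -0.01] rot(deg) [-0.09 -0.32 -0.26] op 0.0279
```

View pics/w13c.png

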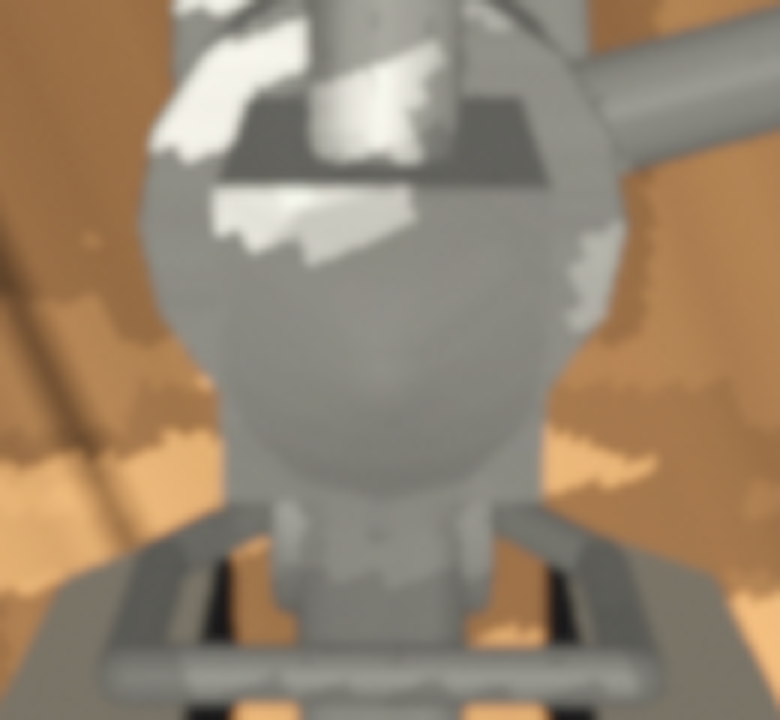

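Emit:
carry_out:
  steps:
    - [-0.1,-0.01,-0.002,0,0,0,0.7]
    - [-0.15,-0.02,0,0,0,0,0.7]
    - [-0.2,-0.02,0,0,0,0,0.7]
    - [-0.1,-0.02,0,0,0,0,1]
    - [0,0,0,0,0,0,1]

```text
clock: 19.82
tool_pos: [0.5618, -0.0631, 0.2295]
orientation: [0.131, 0.692, -0.135, 0.697]
ft_force: [0.6, 0.2, -0.8]
opening: 0.0124
```

```bash
python3 -c "
from h import *
st();ctrl.camera('top');ctrl.camera('top');st();c=cam('wrist');cv2.imwrite('pics/w14.png',c['img'][:,:,::-1]);crop(c['img'],317,220,130,110,6,'w14c.png');st()
np.save('w14.npy',c['W'])
k=cam('side'); crop(k['img'],300,225,90,80,8,'s14.png')
k=cam('top'); crop(k['img'],305,255,60,60,10,'t14.png')"
```

```text
t19.82 along -48.65 mm lat -0.12 mm z 229.48 mm | F along 0.4 lat 0.4 z -0.8 tq [-0.03  0.04  0.03] rot(deg) [-0.09 -0.51 -0.23] op 0.0124
t19.93 along -48.60 mm lat -1.18 mm z 226.83 mm | F along -0.2 lat -0.5 z -0.7 tq [-0.09  0.05  0.01] rot(deg) [-0.11 -0.32 -0.27] op 0.0044
w14c.png crop origin 252 165 x 6
t19.98 along -48.62 mm lat -1.78 mm z 225.60 mm | F along 0.3 lat 0.3 z -0.7 tq [-0.08  0.11 -0.05] rot(deg) [-0.11 -0.2  -0.29] op 0.0021
s14.png crop origin 255 185 x 8
t14.png crop origin 275 225 x 10
```

View pics/w14c.png

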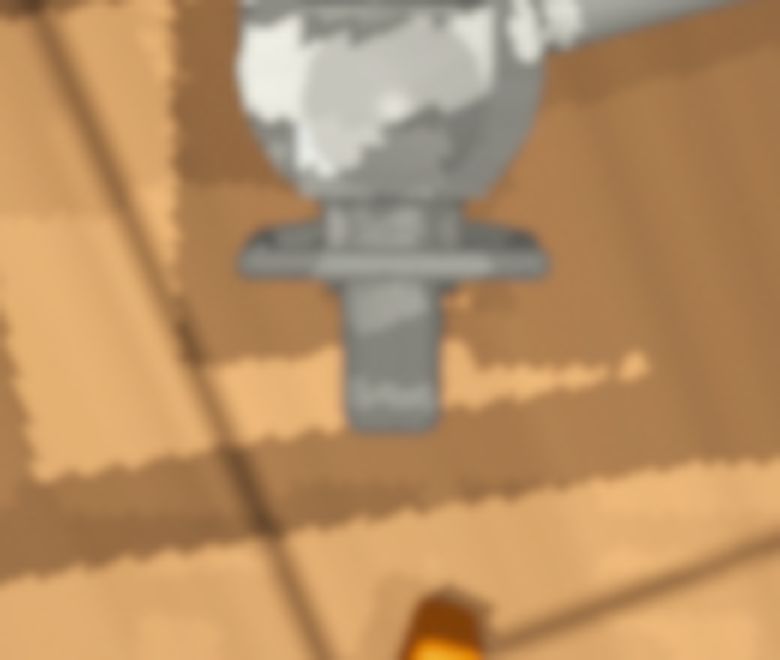

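View pics/s14.png

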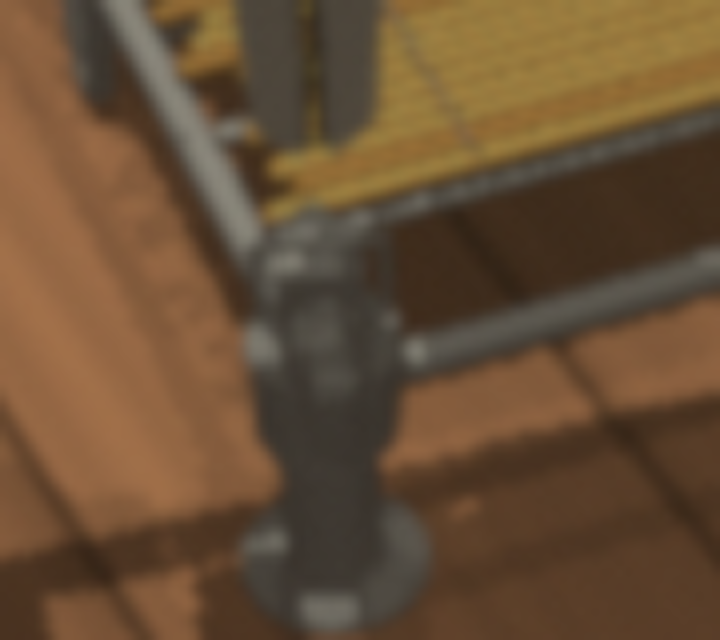

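```bash
python3 - <<'E'
from h import *
c=ctrl.camera("wrist"); c["W"]=np.load("w14.npy")
P=lambda x,y:(252+(x+.5)/6-.5,165+(y+.5)/6-.5)
def al(p): d=p[:2]-C0; return (d@U0*1e3).round(1),(d@N0*1e3).round(1),(p[2]*1e3).round(1)
print("rear top edge",al(onz(c,*P(392,430),.124)))
print("apex?",[al(onz(c,*P(395,100),.135))])
for z in(.13,.135,.14,.145,.148): print("bar",al(onz(c,*P(240,262),z)),al(onz(c,*P(548,262),z)))
E
```

```text
rear top edge (np.float64(-43.3), np.float64(-0.4), np.float64(124.0))
apex? [(np.float64(2.1), np.float64(-0.2), np.float64(135.0))]
bar (np.float64(-19.1), np.float64(-20.0), np.float64(130.0)) (np.float64(-19.1), np.float64(19.5), np.float64(130.0))
bar (np.float64(-18.1), np.float64(-19.6), np.float64(135.0)) (np.float64(-18.1), np.float64(19.1), np.float64(135.0))
bar (np.float64(-17.1), np.float64(-19.3), np.float64(140.0)) (np.float64(-17.0), np.float64(18.7), np.float64(140.0))
bar (np.float64(-16.0), np.float64(-18.9), np.float64(145.0)) (np.float64(-16.0), np.float64(18.2), np.float64(145.0))
bar (np.float64(-15.4), np.float64(-18.7), np.float64(148.0)) (np.float64(-15.4), np.float64(18.0), np.float64(148.0))
```

```bash
python3 - <<'E'
from h import *
st()
plan(np.r_[C0-U0*.042-N0*.0002,.148],Rdown(N0),rows=3,grip=1)
E
```

```text
t20.12 along -48.65 mm lat -2.31 mm z 224.49 mm | F along 0.0 lat -0.0 z 0.3 tq [-0.07  0.1  -0.03] rot(deg) [-0.13 -0.09 -0.31] op 0.0004
[0.1274,0.0118,0.0033,0.0002,0.0002,0.0006,1.0000],
[0.1275,0.0115,0.0034,0.0002,0.0002,0.0006,1.0000],
[0.1275,0.0113,0.0035,0.0002,0.0002,0.0006,1.0000],
```

Emit:
carry_out:
  steps:
    - [0.127,0.011,0.004,0,0,0.0006,1]
    - [0.127,0.011,0.004,0,0,0.0006,1]
    - [0.115,0.011,0.004,0,0,0.0006,1]
    - [0,0,0,0,0,0,1]
    - [0,0,0,0,0,0,1]

```text
clock: 20.75
tool_pos: [0.5625, -0.0564, 0.1453]
orientation: [0.133, 0.696, -0.133, 0.693]
ft_force: [0.2, 0.2, 0.0]
opening: 0.001
```

```bash
python3 - <<'E'
from h import *
st();ctrl.camera("top");ctrl.camera("top");st()
c=cam("wrist");cv2.imwrite('pics/w15.png',c['img'][:,:,::-1])
E
```

```text
t20.75 along -42.12 mm lat -1.98 mm z 145.35 mm | F along 0.3 lat 0.1 z 0.0 tq [-0.05  0.08  0.  ] rot(deg) [-0.17  0.26 -0.04] op 0.0010
t20.85 along -42.16 mm lat -1.80 mm z 145.64 mm | F along 0.5 lat -0.3 z 0.0 tq [-0.07  0.1   0.03] rot(deg) [-0.16  0.22 -0.04] op 0.0006
```

View pics/w15.png

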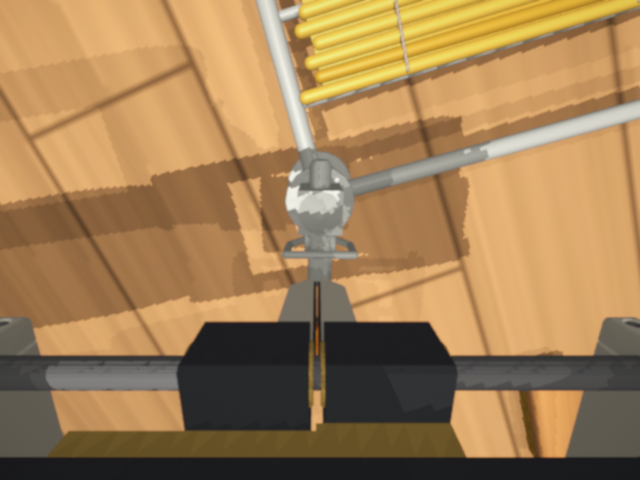

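Emit:
carry_out:
  steps:
    - [-0.008,0.02,0.008,0,0,0,1]
    - [0,0.025,0.0,0,0,0,1]
    - [0,0.025,0,0,0,0,1]
    - [0,0.025,0,0,0,0,1]
    - [0,0.025,0,0,0,0,1]

```text
clock: 21.52
tool_pos: [0.5752, -0.0336, 0.1499]
orientation: [0.133, 0.694, -0.133, 0.695]
ft_force: [-0.3, 0.0, 0.7]
opening: 0.0006
```

```bash
python3 - <<'E'
from h import *
st();ctrl.camera("top");st()
c=cam("wrist");crop(c['img'],317,220,130,120,6,'w16.png')
E
```

```text
t21.52 along -16.28 mm lat 1.32 mm z 149.86 mm | F along -0.1 lat -0.3 z 0.7 tq [-0.14  0.09  0.01] rot(deg) [-0.14 -0.01  0.02] op 0.0006
t21.57 along -15.71 mm lat 1.25 mm z 149.85 mm | F along 0.3 lat -0.7 z -0.1 tq [-0.01  0.07 -0.03] rot(deg) [-0.16 -0.01  0.04] op 0.0001
w16.png crop origin 252 160 x 6
```

View pics/w16.png

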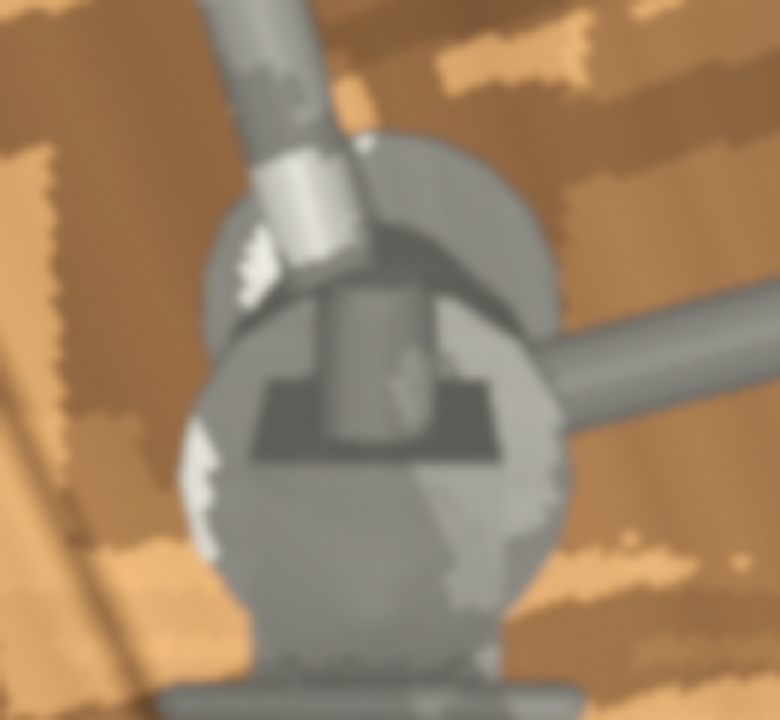

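Emit:
carry_out:
  steps:
    - [0.004,0.015,-0.005,0,0,0,1]
    - [0.004,0.015,0.0,0,0,0,1]
    - [0,0.015,0,0,0,0,1]
    - [0,0.015,0,0,0,0,1]
    - [0,0,0,0,0,0,1]

```text
clock: 22.25
tool_pos: [0.5787, -0.0212, 0.1479]
orientation: [0.133, 0.695, -0.133, 0.694]
ft_force: [-0.1, -0.4, 0.1]
opening: 0.0004
```

```bash
python3 - <<'E'
from h import *
st();ctrl.camera("top");st()
c=cam("wrist");crop(c['img'],317,245,130,120,6,'w17.png')
k=cam('side'); crop(k['img'],300,225,90,80,8,'s17.png')
E
```

```text
t22.25 along -3.40 mm lat 0.01 mm z 147.88 mm | F along -0.4 lat 0.0 z 0.1 tq [ 0.01  0.07 -0.01] rot(deg) [-0.16  0.01  0.01] op 0.0004
t22.30 along -3.52 mm lat 0.03 mm z 147.88 mm | F along -0.1 lat -0.1 z 0.5 tq [-0.07  0.15 -0.05] rot(deg) [-0.16  0.01  0.01] op 0.0004
w17.png crop origin 252 185 x 6
s17.png crop origin 255 185 x 8
```

View pics/w17.png

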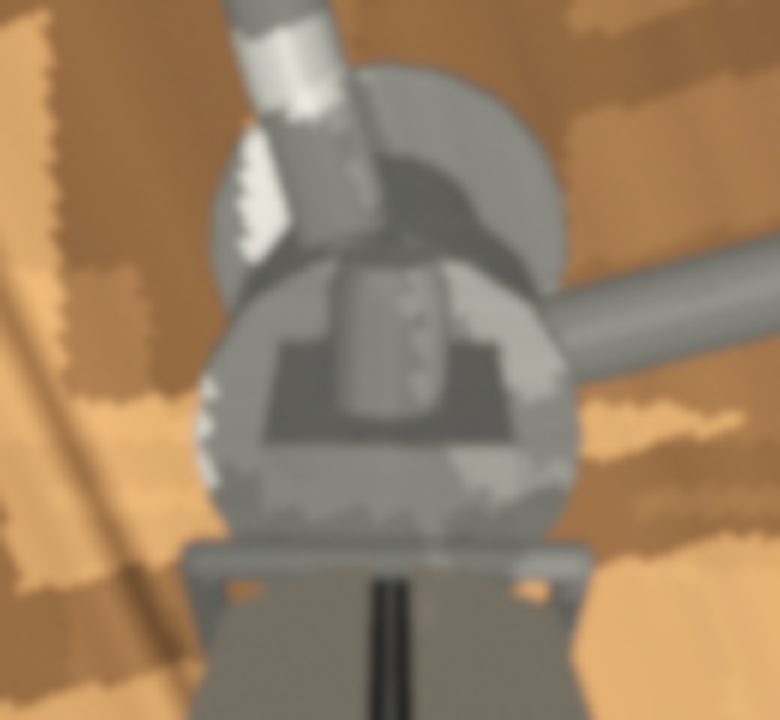

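View pics/s17.png

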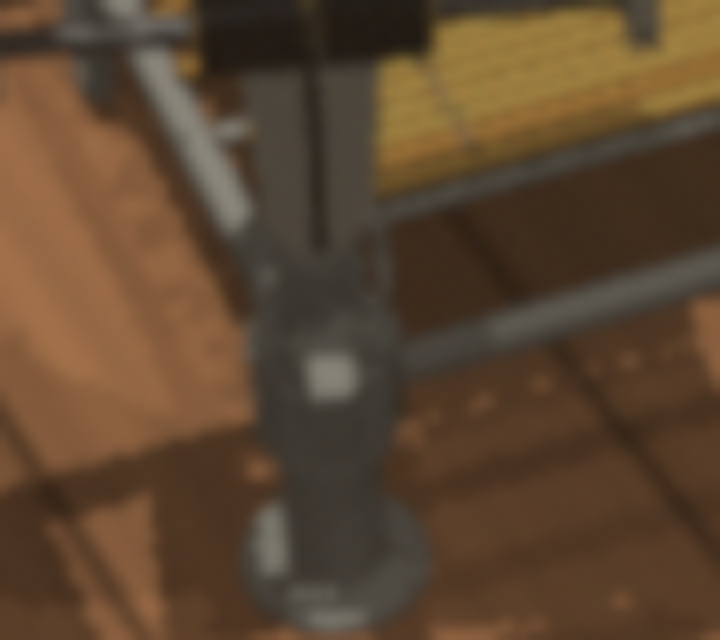

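Emit:
carry_out:
  steps:
    - [0.009,0.0,0,0,0,0,1]
    - [0,0.012,0.0,0,0,0,1]
    - [0,0.012,0,0,0,0,1]
    - [0,0.012,0,0,0,0,1]
    - [0,0,0,0,0,0,1]

```text
clock: 23.02
tool_pos: [0.5815, -0.0144, 0.1459]
orientation: [0.133, 0.695, -0.133, 0.694]
ft_force: [0.7, -0.4, 0.2]
opening: 0.0005
```

```bash
python3 - <<'E'
from h import *
st();ctrl.camera("top");st()
c=cam("wrist");crop(c['img'],317,255,130,120,6,'w18.png')
E
```

```text
t23.02 along 3.91 mm lat 0.03 mm z 145.94 mm | F along -0.1 lat 0.8 z 0.2 tq [-0.04  0.13 -0.01] rot(deg) [-0.13  0.02  0.01] op 0.0005
t23.07 along 3.82 mm lat 0.03 mm z 145.92 mm | F along 0.5 lat 0.4 z -0.6 tq [-0.06  0.14  0.  ] rot(deg) [-0.13  0.02  0.01] op 0.0002
w18.png crop origin 252 195 x 6
```

View pics/w18.png

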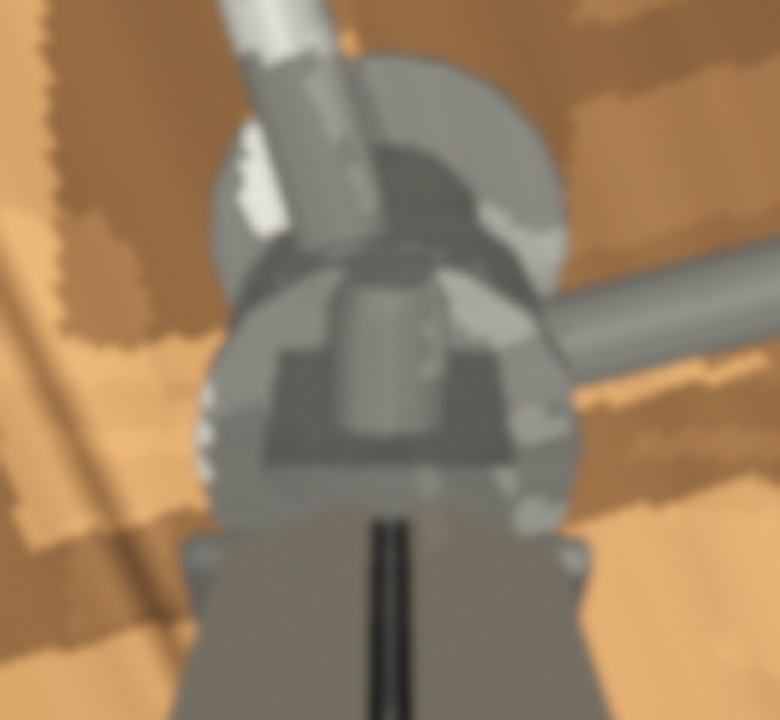

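Emit:
carry_out:
  steps:
    - [-0.05,0.0,0,0,0,0,1]
    - [-0.03,0,0.0,0,0,0.0463,1]
    - [0,0,0,0,0,0.0463,1]
    - [0,0,0,0,0,0.0463,1]
    - [0,0,0,0,0,0,1]

```text
clock: 23.75
tool_pos: [0.5833, -0.0143, 0.1669]
orientation: [0.282, 0.646, 0.026, 0.709]
ft_force: [-1.6, -0.4, 0.2]
opening: 0.0001
```

```bash
cat >> h.py <<'E'
def tilted(deg): return Rdown(N0)@R.from_euler('z',deg,degrees=True).as_matrix()
def goal(along,lat,z,tilt,rows): 
    plan(np.r_[C0+U0*along/1e3+N0*lat/1e3,z/1e3],tilted(tilt),rows=rows,grip=1)
E
python3 - <<'E'
from h import *
st();ctrl.camera("top");st();ctrl.camera("top");st()
c=cam("wrist");cv2.imwrite('pics/w19.png',c['img'][:,:,::-1])
k=cam('side'); crop(k['img'],300,225,90,80,8,'s19.png')
goal(7.6,0,153.2,25,2)
E
```

```text
t23.75 along 4.62 mm lat 1.69 mm z 166.91 mm | F along -1.0 lat -1.4 z 0.2 tq [-0.22  0.22  0.06] rot(deg) [-0.33 -0.28 25.7 ] op 0.0001
t23.80 along 5.32 mm lat 2.06 mm z 167.63 mm | F along 0.2 lat 0.0 z -0.4 tq [-0.22  0.19  0.06] rot(deg) [-0.41 -0.34 25.6 ] op 0.0008
t23.85 along 6.13 mm lat 2.06 mm z 167.91 mm | F along 1.1 lat 0.2 z 0.7 tq [-0.24  0.19  0.02] rot(deg) [-0.5  -0.35 25.56] op 0.0003
s19.png crop origin 255 185 x 8
[0.0337,-0.0154,-0.0049,0.0019,0.0006,-0.0016,1.0000],
[0.0338,-0.0153,-0.0048,0.0019,0.0006,-0.0016,1.0000],
```

View pics/w19.png

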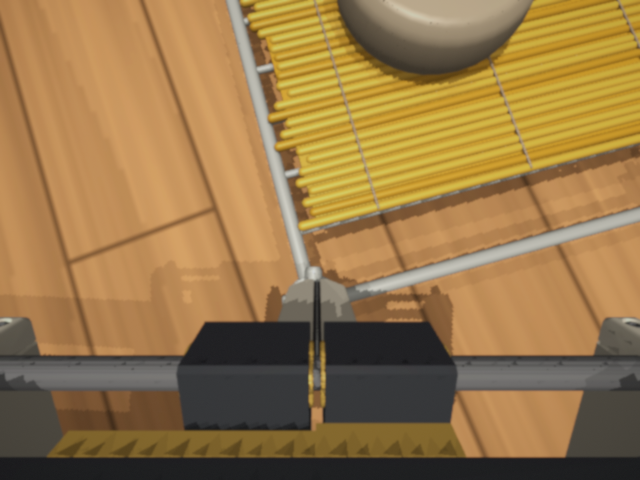

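View pics/s19.png

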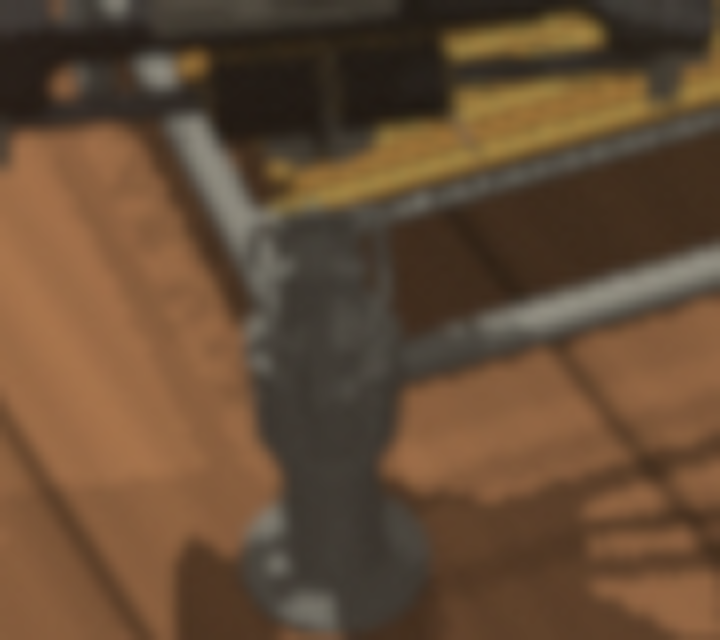

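Emit:
carry_out:
  steps:
    - [0.034,-0.015,-0.005,0,0,-0.0016,1]
    - [0.03,-0.012,-0.005,0,0,0,1]
    - [0,0,0,0,0,0,1]
    - [0,0,0,0,0,0,1]
    - [0,0,0,0,0,0,1]

```text
clock: 24.58
tool_pos: [0.5832, -0.0077, 0.1534]
orientation: [0.276, 0.648, 0.026, 0.71]
ft_force: [0.5, -0.2, -0.6]
opening: 0.0002
```

```bash
python3 - <<'E'
from h import *
st();ctrl.camera("top");st()
goal(7.6,0,153.2,25,1)
E
```

```text
t24.57 along 10.69 mm lat -0.87 mm z 153.44 mm | F along 0.0 lat 0.6 z -0.6 tq [-0.29  0.17 -0.01] rot(deg) [-0.93 -0.3  25.13] op 0.0002
t24.62 along 10.66 mm lat -0.85 mm z 153.47 mm | F along -0.4 lat 0.5 z 0.4 tq [-0.26  0.2  -0.02] rot(deg) [-0.93 -0.31 25.13] op 0.0006
[-0.0052,-0.0145,0.0040,0.0054,0.0006,-0.0007,1.0000],
```

Emit:
carry_out:
  steps:
    - [-0.005,-0.015,0.004,0.005,0,0,1]
    - [0,0,0,0,0,0,1]
    - [0.01,0,0,0,0,0,1]
    - [0.01,0,0,0,0,0,1]
    - [0.008,0,0,0,0,0,1]

```text
clock: 25.25
tool_pos: [0.584, -0.0095, 0.1481]
orientation: [0.282, 0.648, 0.02, 0.708]
ft_force: [0.6, -0.9, 0.5]
opening: 0.0002
```

```bash
python3 - <<'E'
from h import *
st();ctrl.camera("top");st()
goal(11.7,0,144,25,1)
E
```

```text
t25.25 along 9.40 mm lat 0.53 mm z 148.11 mm | F along -0.6 lat 0.9 z 0.5 tq [-0.23  0.14 -0.04] rot(deg) [ 0.06 -0.15 25.13] op 0.0002
t25.30 along 9.49 mm lat 0.40 mm z 147.88 mm | F along -0.1 lat -1.1 z 0.8 tq [-0.22  0.22  0.04] rot(deg) [ 0.06 -0.13 25.13] op 0.0004
[0.0223,0.0018,-0.0020,-0.0002,0.0008,-0.0007,1.0000],
```

Good, on track. Creep to the point where the bar should rest on the cone.

Emit:
carry_out:
  steps:
    - [0.007,0.0005,-0.002,0,0,0,1]
    - [0.007,0.0005,0,0,0,0,1]
    - [0.006,0,0,0,0,0,1]
    - [0,0,0,0,0,0,1]
    - [0,0,0,0,0,0,1]

```text
clock: 25.92
tool_pos: [0.5846, -0.0072, 0.1446]
orientation: [0.282, 0.647, 0.02, 0.708]
ft_force: [0.2, -0.3, -0.0]
opening: 0.0007
```

```bash
python3 - <<'E'
from h import *
st();ctrl.camera("top");st()
k=cam('side'); crop(k['img'],300,225,90,80,8,'s20.png')
k=cam('top'); crop(k['img'],300,250,60,60,10,'t20.png')
E
```

```text
t25.93 along 11.75 mm lat 0.29 mm z 144.62 mm | F along -0.2 lat 0.3 z -0.0 tq [-0.19  0.14 -0.09] rot(deg) [ 0.04 -0.18 25.15] op 0.0007
t25.98 along 11.73 mm lat 0.30 mm z 144.61 mm | F along 0.7 lat 0.6 z -0.4 tq [-0.18  0.19  0.06] rot(deg) [ 0.04 -0.18 25.15] op 0.0005
s20.png crop origin 255 185 x 8
t20.png crop origin 270 220 x 10
```

View pics/s20.png

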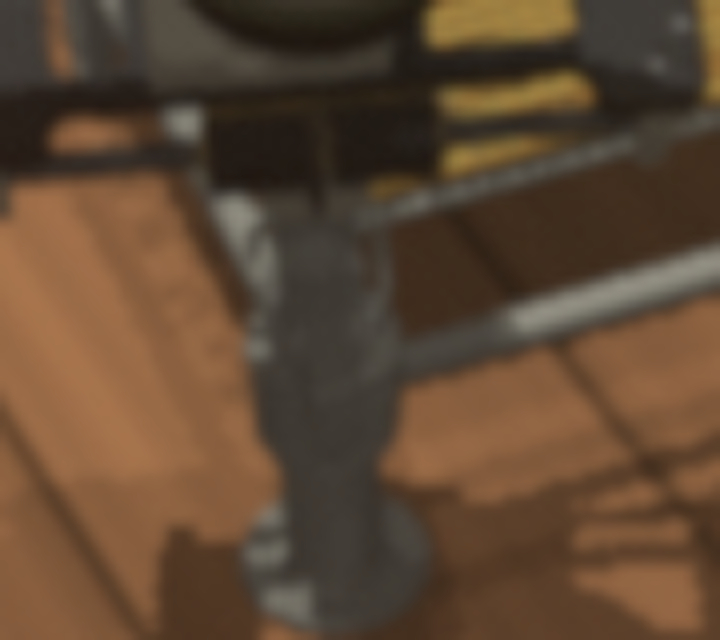

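Emit:
carry_out:
  steps:
    - [0.0045,0.002,-0.0015,0,0,0,1]
    - [0.0045,0.002,0,0,0,0,1]
    - [0.0045,0.002,0,0,0,0,1]
    - [0,0,0,0,0,0,1]
    - [0,0,0,0,0,0,1]

```text
clock: 26.7
tool_pos: [0.5855, -0.0053, 0.1432]
orientation: [0.282, 0.647, 0.02, 0.708]
ft_force: [-0.4, -0.6, 2.0]
opening: 0.0005
```

```bash
python3 - <<'E'
from h import *
st();ctrl.camera("top");st()
E
```

```text
t26.70 along 13.84 mm lat 0.37 mm z 143.19 mm | F along -0.7 lat -0.1 z 2.0 tq [-0.29  0.23 -0.01] rot(deg) [ 0.04 -0.23 25.14] op 0.0005
t26.75 along 13.85 mm lat 0.38 mm z 143.19 mm | F along -0.6 lat -0.5 z 1.7 tq [-0.24  0.19 -0.01] rot(deg) [ 0.04 -0.23 25.14] op 0.0004
```

Emit:
carry_out:
  steps:
    - [0.005,0.0,-0.0015,0,0,0,1]
    - [0.005,0.0,0,0,0,0,1]
    - [0,0,0,0,0,0,1]
    - [0,0,0,0,0,0,1]
    - [0,0,0,0,0,0,1]

```text
clock: 27.38
tool_pos: [0.5863, -0.0048, 0.1431]
orientation: [0.281, 0.646, 0.02, 0.709]
ft_force: [0.1, -0.9, 3.2]
opening: 0.0008
```

```bash
python3 - <<'E'
from h import *
st();ctrl.camera("top");st()
E
```

```text
t27.38 along 14.60 mm lat 0.96 mm z 143.09 mm | F along -0.8 lat 0.4 z 3.2 tq [-0.2   0.33  0.02] rot(deg) [ 1.000e-02 -3.600e-01  2.516e+01] op 0.0008
t27.43 along 14.60 mm lat 0.97 mm z 143.11 mm | F along -1.2 lat -0.5 z 2.2 tq [-0.23  0.24  0.05] rot(deg) [ 1.000e-02 -3.600e-01  2.516e+01] op 0.0009
```

```bash
python3 - <<'E'
from h import *
goal(12.3,0,148,15,2)
E
```

```text
[-0.0135,0.0000,-0.0023,0.0001,0.0010,-0.0282,1.0000],
[-0.0135,-0.0012,-0.0024,0.0001,0.0010,-0.0282,1.0000],
```

Emit:
carry_out:
  steps:
    - [-0.0135,0.0,-0.0023,0,0.001,-0.028,1]
    - [-0.0135,-0.001,-0.0024,0,0.001,-0.028,1]
    - [0,0,0,0,0,0,1]
    - [0,0,0,0,0,0,1]
    - [0,0,0,0,0,0,1]

```text
clock: 28.05
tool_pos: [0.5835, -0.0063, 0.1456]
orientation: [0.224, 0.672, -0.042, 0.705]
ft_force: [-0.2, -0.1, -0.5]
opening: 0.0006
```

```bash
python3 - <<'E'
from h import *
st();ctrl.camera("top");st()
c=cam("wrist");crop(c['img'],317,270,130,100,6,'w21.png')
goal(12.3,0,146.5,15,1)
E
```

```text
t28.05 along 12.15 mm lat -1.09 mm z 145.60 mm | F along -0.2 lat -0.2 z -0.5 tq [-0.15  0.12 -0.01] rot(deg) [ 0.04  0.18 15.03] op 0.0006
t28.10 along 12.03 mm lat -1.15 mm z 145.48 mm | F along -0.1 lat -1.5 z 0.3 tq [-0.17  0.14 -0.04] rot(deg) [ 0.05  0.19 15.02] op 0.0001
w21.png crop origin 252 220 x 6
[-0.0040,0.0028,0.0052,-0.0004,-0.0009,-0.0000,1.0000],
```

View pics/w21.png

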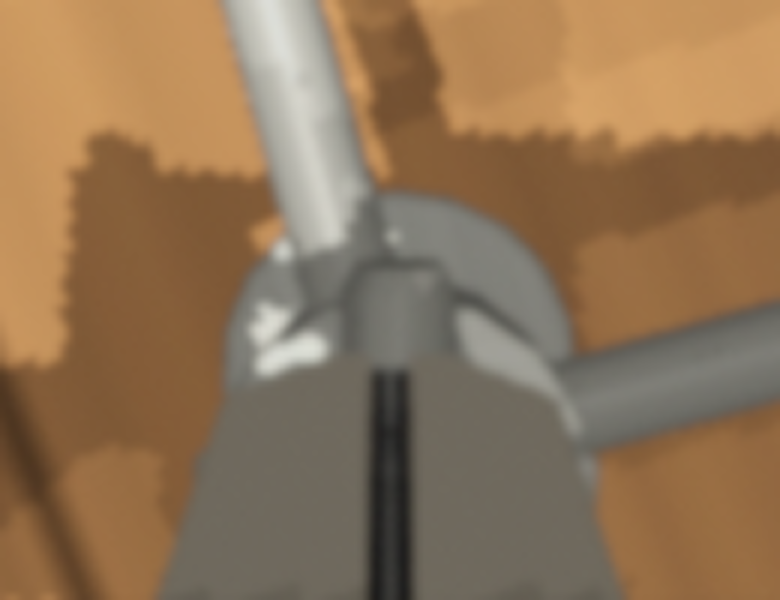

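Emit:
carry_out:
  steps:
    - [0.003,0.0,0.005,0,0,0,1]
    - [0.005,0,0,0,0,0,1]
    - [0.005,0,0,0,0,0,1]
    - [0.005,0,0,0,0,0,1]
    - [0.006,0,0,0,0,0,1]

```text
clock: 28.78
tool_pos: [0.586, -0.0061, 0.1426]
orientation: [0.225, 0.671, -0.042, 0.706]
ft_force: [-1.1, 0.7, 5.7]
opening: 0.0008
```

```bash
python3 - <<'E'
from h import *
st()
E
```

```text
t28.77 along 13.30 mm lat 1.14 mm z 142.57 mm | F along 0.3 lat -1.3 z 5.7 tq [0.17 0.31 0.03] rot(deg) [ 0.1   0.03 15.13] op 0.0008
```

Emit:
carry_out:
  steps:
    - [0.005,0.008,-0.004,0,0,0,1]
    - [0.006,0.008,0,0,0,0,1]
    - [0.006,0.006,0,0,0,0,1]
    - [0.007,0.004,0,0,0,0,1]
    - [0.007,0.004,0,0,0,0,1]

```text
clock: 29.4
tool_pos: [0.588, 0.0011, 0.1375]
orientation: [0.224, 0.671, -0.042, 0.706]
ft_force: [-0.4, 0.2, -0.5]
opening: 0.0005
```

```bash
python3 - <<'E'
from h import *
st()
E
```

```text
t29.40 along 20.76 mm lat 0.35 mm z 137.47 mm | F along 0.0 lat -0.4 z -0.5 tq [-0.17  0.13 -0.03] rot(deg) [ 0.1   0.03 15.08] op 0.0005
```

Emit:
carry_out:
  steps:
    - [-0.05,0.0,0,0,0,-0.028,1]
    - [-0.1,-0.06,0,0,0,-0.028,1]
    - [-0.15,-0.1,0,0,0,-0.028,1]
    - [-0.1,-0.12,0,0,0,0,1]
    - [0,-0.05,0,0,0,0,1]

```text
clock: 30.02
tool_pos: [0.5581, -0.0672, 0.2116]
orientation: [0.131, 0.697, -0.137, 0.691]
ft_force: [-0.9, 0.1, -0.8]
opening: 0.0009
```

```bash
python3 - <<'E'
from h import *
st();ctrl.camera("top");ctrl.camera("top");st()
c=cam("wrist");cv2.imwrite('pics/w22.png',c['img'][:,:,::-1]);np.save("w22.npy",c["W"])
k=cam('side'); crop(k['img'],300,225,90,80,8,'s22.png')
E
```

```text
t30.02 along -53.82 mm lat -2.04 mm z 211.57 mm | F along -0.2 lat -0.9 z -0.8 tq [-0.08  0.07 -0.01] rot(deg) [ 0.01  0.41 -0.53] op 0.0009
t30.12 along -54.10 mm lat -3.09 mm z 209.39 mm | F along 0.1 lat -0.7 z 0.2 tq [-0.04  0.07 -0.06] rot(deg) [ 0.07  0.59 -0.55] op 0.0006
s22.png crop origin 255 185 x 8
```

View pics/w22.png

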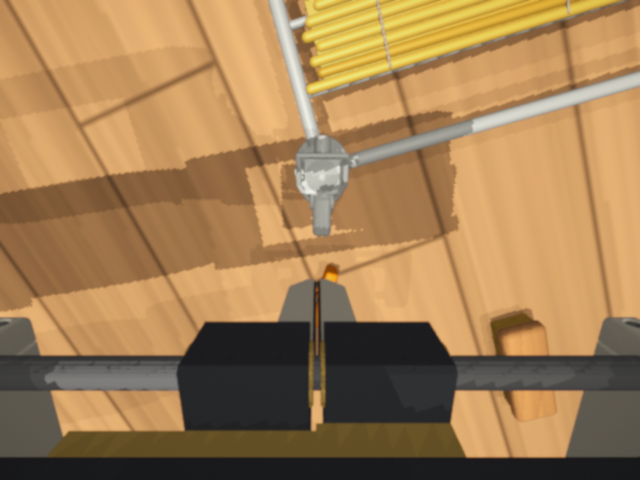

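View pics/s22.png

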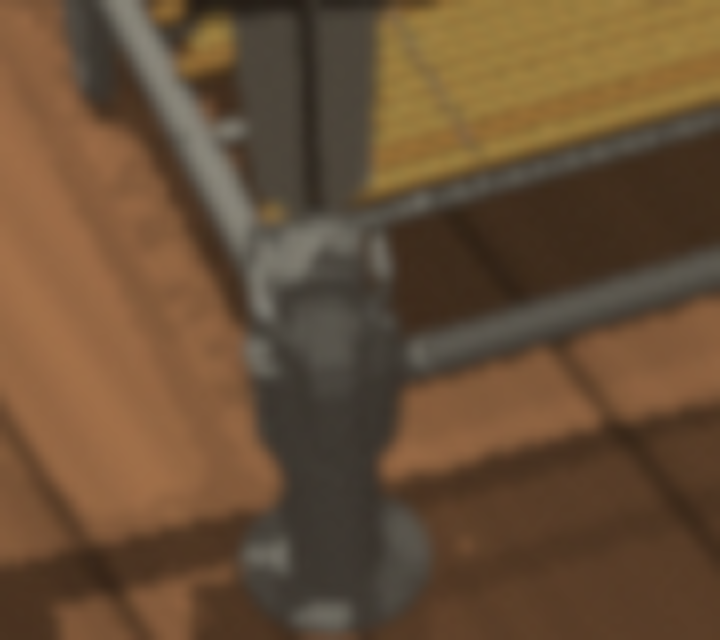

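```bash
python3 - <<'E'
from h import *
w=cv2.imread('pics/w22.png')[:,:,::-1]; crop(w,322,185,80,110,7,'w22c.png')
E
```

```text
w22c.png crop origin 282 130 x 7
```

View pics/w22c.png

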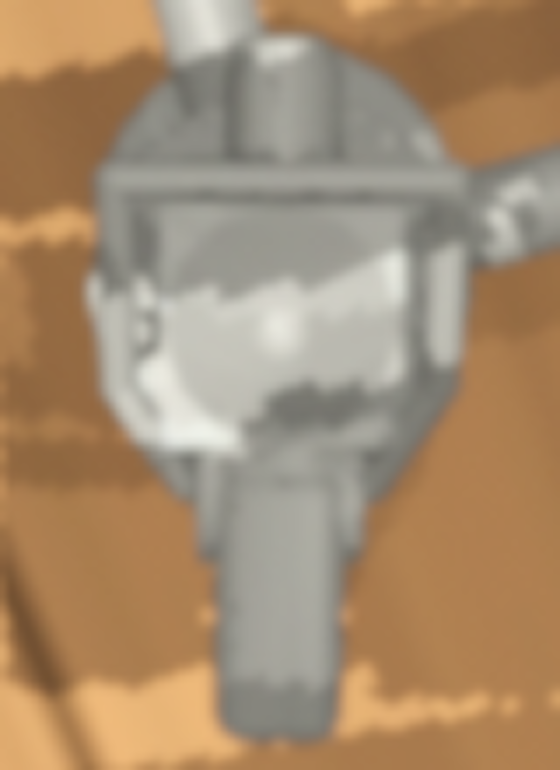

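```bash
python3 - <<'E'
from h import *
c=ctrl.camera("wrist"); c["W"]=np.load("w22.npy")
P=lambda x,y:(282+(x+.5)/7-.5,130+(y+.5)/7-.5)
def al(p): d=p[:2]-C0; return (d@U0*1e3).round(1),(d@N0*1e3).round(1),(p[2]*1e3).round(1)
print("rear top",al(onz(c,*P(280,738),.124)),"apex",al(onz(c,*P(280,328),.135)),"shank tip top",al(onz(c,*P(290,38),.119)), "far edge",al(onz(c,*P(280,203),.129)))
for z in(.12,.122,.124,.127,.130,.132):
    a,b=onz(c,*P(97,182),z),onz(c,*P(470,182),z); print("bar",al((a+b)/2),np.linalg.norm(a-b))
E
```

```text
rear top (np.float64(-43.1), np.float64(-0.3), np.float64(124.0)) apex (np.float64(1.7), np.float64(-0.4), np.float64(135.0)) shank tip top (np.float64(28.7), np.float64(0.6), np.float64(119.0)) far edge (np.float64(13.2), np.float64(-0.4), np.float64(129.0))
bar (np.float64(14.7), np.float64(-0.1), np.float64(120.0)) 0.03797765189952349
bar (np.float64(14.8), np.float64(-0.1), np.float64(122.0)) 0.037668772732038024
bar (np.float64(14.9), np.float64(-0.1), np.float64(124.0)) 0.037359893564552556
bar (np.float64(15.1), np.float64(-0.1), np.float64(127.0)) 0.03689657481332431
bar (np.float64(15.3), np.float64(-0.1), np.float64(130.0)) 0.036433256062096166
bar (np.float64(15.4), np.float64(-0.1), np.float64(132.0)) 0.036124376894610705
```

```bash
python3 - <<'E'
from h import *
st()
goal(22.5,0,165,0,4)
E
```

```text
t30.27 along -53.33 mm lat -3.62 mm z 208.68 mm | F along 0.3 lat -0.0 z -0.3 tq [-0.07  0.09  0.  ] rot(deg) [ 0.02  0.68 -0.55] op 0.0002
[0.0536,0.0953,0.0051,-0.0000,-0.0009,0.0008,1.0000],
[0.0539,0.0952,0.0050,-0.0000,-0.0009,0.0008,1.0000],
[0.0541,0.0950,0.0048,-0.0000,-0.0009,0.0008,1.0000],
[0.0544,0.0949,0.0047,-0.0000,-0.0009,0.0008,1.0000],
```

Emit:
carry_out:
  steps:
    - [0.02,0.11,0.005,0,-0.001,0.0008,1]
    - [0.02,0.12,0.005,0,-0.001,0.0008,1]
    - [0.06,0.1,0.005,0,-0.001,0.0008,1]
    - [0.1,0.05,0.004,0,-0.001,0.0008,1]
    - [0,0,0,0,0,0,1]

```text
clock: 30.9
tool_pos: [0.5888, 0.011, 0.1617]
orientation: [0.134, 0.696, -0.132, 0.693]
ft_force: [-0.3, -0.0, -0.3]
opening: 0.0006
```

```bash
python3 - <<'E'
from h import *
st();ctrl.camera("top");ctrl.camera("top");ctrl.camera("top");st()
goal(22.3,0,142,0,3)
E
```

```text
t30.90 along 30.19 mm lat -2.63 mm z 161.67 mm | F along -0.1 lat -0.3 z -0.3 tq [-0.05  0.1  -0.07] rot(deg) [-0.09  0.25  0.08] op 0.0006
t31.05 along 29.24 mm lat -0.58 mm z 165.01 mm | F along -0.5 lat 0.7 z 0.1 tq [-0.06  0.14 -0.01] rot(deg) [-0.01 -0.02  0.14] op 0.0001
[0.0383,-0.0117,0.0010,0.0000,0.0000,-0.0003,1.0000],
[0.0383,-0.0116,0.0010,0.0000,0.0000,-0.0003,1.0000],
[0.0383,-0.0116,0.0010,0.0000,0.0000,-0.0003,1.0000],
```

Emit:
carry_out:
  steps:
    - [0.03,-0.012,0.001,0,0,0,1]
    - [0.03,-0.012,0.001,0,0,0,1]
    - [0.02,-0.01,0.001,0,0,0,1]
    - [0,0,0,0,0,0,1]
    - [0,0,0,0,0,0,1]

```text
clock: 31.68
tool_pos: [0.5891, 0.0008, 0.1499]
orientation: [0.135, 0.693, -0.134, 0.696]
ft_force: [-0.3, -0.1, -0.2]
opening: 0.0005
```

```bash
python3 - <<'E'
from h import *
st();ctrl.camera("top");st()
c=cam("wrist");crop(c['img'],317,270,130,100,6,'w23.png')
goal(22.3,0,136,0,2)
E
```

```text
t31.68 along 20.80 mm lat 1.47 mm z 149.90 mm | F along -0.2 lat -0.2 z -0.2 tq [-0.06  0.1   0.05] rot(deg) [ 0.12 -0.19  0.18] op 0.0005
t31.73 along 20.88 mm lat 1.42 mm z 149.89 mm | F along 0.2 lat 0.1 z 0.1 tq [-0.09  0.15  0.  ] rot(deg) [ 0.11 -0.18  0.18] op 0.0003
w23.png crop origin 252 220 x 6
[0.0348,0.0033,-0.0038,-0.0003,0.0005,-0.0005,1.0000],
[0.0348,0.0034,-0.0037,-0.0003,0.0005,-0.0005,1.0000],
```

View pics/w23.png

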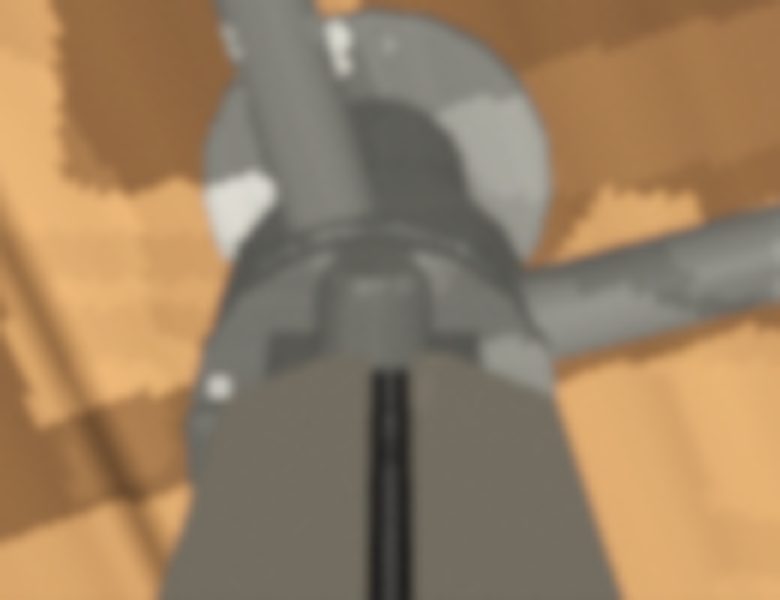

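Emit:
carry_out:
  steps:
    - [0,0.008,-0.006,0,0,0,1]
    - [0.02,0.0,0.0,0,0,0,1]
    - [0.02,0.0,0,0,0,0,1]
    - [0.01,0,0,0,0,0,1]
    - [0,0,0,0,0,0,1]

```text
clock: 32.4
tool_pos: [0.5886, 0.0033, 0.1392]
orientation: [0.135, 0.693, -0.133, 0.696]
ft_force: [0.2, 0.0, 0.2]
opening: 0.0005
```

```bash
python3 - <<'E'
from h import *
st();ctrl.camera("top");st()
E
```

```text
t32.40 along 23.00 mm lat 0.10 mm z 139.21 mm | F along 0.1 lat 0.2 z 0.2 tq [-0.02  0.1  -0.02] rot(deg) [ 0.08 -0.19  0.18] op 0.0005
t32.45 along 23.00 mm lat 0.17 mm z 139.34 mm | F along -0.4 lat -0.7 z 0.1 tq [-0.06  0.12  0.  ] rot(deg) [ 0.08 -0.2   0.18] op 0.0004
```

Emit:
carry_out:
  steps:
    - [0.005,-0.003,0,0,0,0,1]
    - [0.005,0.0,0.0,0,0,0,1]
    - [0.005,0.0,0,0,0,0,1]
    - [0.005,0,0,0,0,0,1]
    - [0.005,0,0,0,0,0,1]

```text
clock: 33.08
tool_pos: [0.5887, 0.0026, 0.1344]
orientation: [0.135, 0.693, -0.133, 0.696]
ft_force: [0.2, 0.4, 0.4]
opening: 0.0003
```

```bash
python3 - <<'E'
from h import *
st()
E
```

```text
t33.08 along 22.40 mm lat 0.46 mm z 134.40 mm | F along 0.4 lat 0.1 z 0.4 tq [-0.08  0.16 -0.01] rot(deg) [ 0.08 -0.23  0.19] op 0.0003
```

Emit:
carry_out:
  steps:
    - [0.005,0,-0.002,0,0,0,1]
    - [0.005,0.0,0.0,0,0,0,1]
    - [0.005,0.0,0,0,0,0,1]
    - [0.005,0,0,0,0,0,1]
    - [0.005,0,0,0,0,0,1]

```text
clock: 33.7
tool_pos: [0.5893, 0.0031, 0.1305]
orientation: [0.135, 0.692, -0.133, 0.697]
ft_force: [-1.5, -0.1, 6.2]
opening: 0.0005
```

```bash
python3 - <<'E'
from h import *
st()
E
```

```text
t33.70 along 23.03 mm lat 0.78 mm z 130.47 mm | F along -0.6 lat -1.3 z 6.2 tq [ 0.06  0.34 -0.01] rot(deg) [ 0.08 -0.35  0.26] op 0.0005
```

Emit:
carry_out:
  steps:
    - [0.007,0,0,0,0,0,1]
    - [0.007,0.0,0.0,0,0,0,1]
    - [0.007,0.0,0,0,0,0,1]
    - [0.007,0,0,0,0,0,1]
    - [0.007,0,0,0,0,0,1]

```text
clock: 34.33
tool_pos: [0.5911, 0.0031, 0.1297]
orientation: [0.135, 0.69, -0.133, 0.698]
ft_force: [-4.9, 1.5, 11.1]
opening: 0.0006
```

```bash
python3 - <<'E'
from h import *
st()
E
```

```text
t34.33 along 23.68 mm lat 2.44 mm z 129.74 mm | F along -0.5 lat -5.1 z 11.1 tq [ 0.06  0.91 -0.06] rot(deg) [ 0.06 -0.61  0.33] op 0.0006
```

Emit:
carry_out:
  steps:
    - [-0.02,0,-0.006,0,0,0,1]
    - [-0.1,0.0,0.0,0,0.003,0,1]
    - [-0.2,-0.08,0,0,0,0,1]
    - [-0.1,-0.2,0,0,0,0,1]
    - [0,-0.2,0,0,0,0,1]

```text
clock: 34.95
tool_pos: [0.5524, -0.086, 0.2143]
orientation: [0.134, 0.695, -0.131, 0.694]
ft_force: [1.1, -0.5, -0.6]
opening: 0.0008
```

```bash
python3 - <<'E'
from h import *
st();ctrl.camera("top");ctrl.camera("top");st()
c=cam("wrist");cv2.imwrite('pics/w24.png',c['img'][:,:,::-1]);np.save("w24.npy",c["W"]); crop(c['img'],320,170,90,110,7,'w24c.png')
k=cam('side');cv2.imwrite('pics/side24.png',k['img'][:,:,::-1]); crop(k['img'],300,225,90,80,8,'s24.png')
k=cam('top');cv2.imwrite('pics/top24.png',k['img'][:,:,::-1])
E
```

```text
t34.95 along -73.44 mm lat -0.40 mm z 214.34 mm | F along -0.1 lat 1.2 z -0.6 tq [-0.08  0.09 -0.02] rot(deg) [-0.2   0.09  0.23] op 0.0008
t35.05 along -75.95 mm lat -0.85 mm z 212.88 mm | F along 0.5 lat 0.6 z -1.0 tq [-0.04  0.11  0.02] rot(deg) [0.03 0.21 0.14] op 0.0005
w24c.png crop origin 275 115 x 7
s24.png crop origin 255 185 x 8
```

View pics/w24.png

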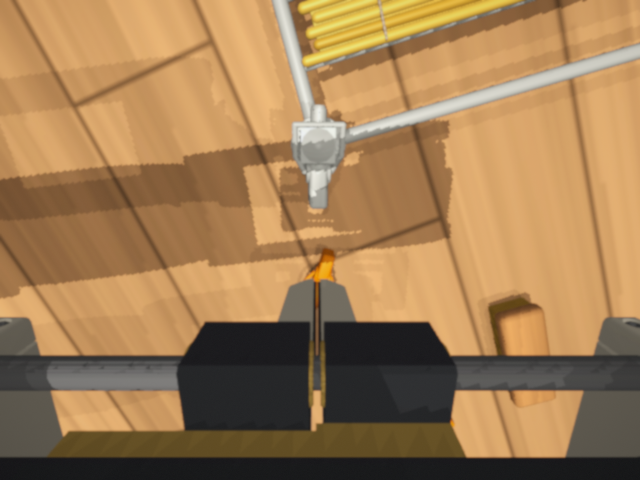

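View pics/w24c.png

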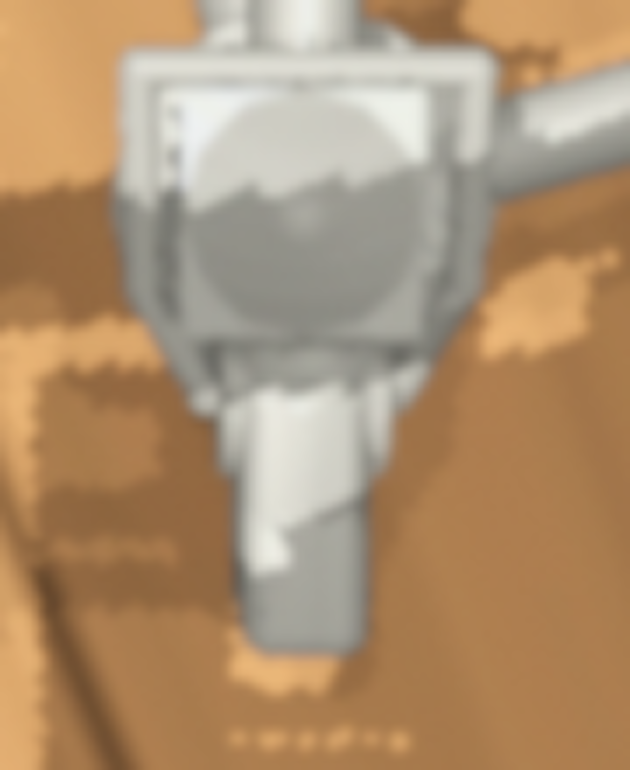

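View pics/s24.png

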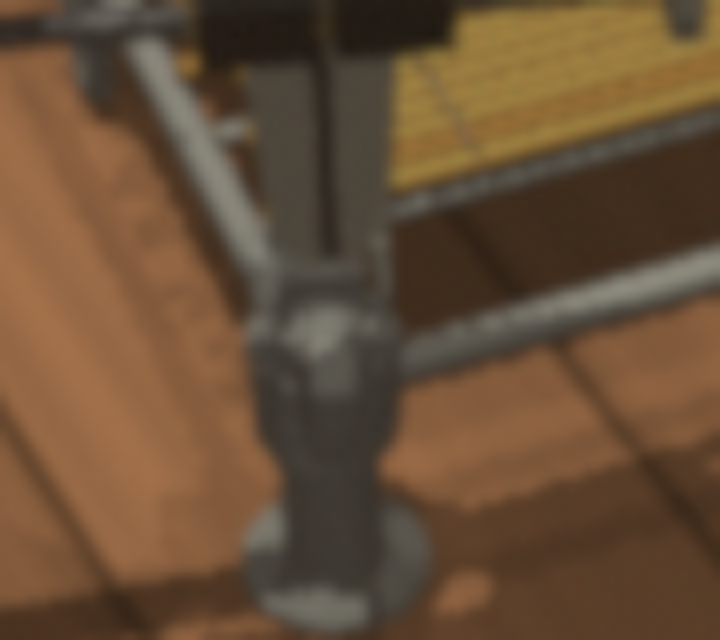

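```bash
python3 - <<'E'
from h import *
c=ctrl.camera("wrist"); c["W"]=np.load("w24.npy")
P=lambda x,y:(275+(x+.5)/7-.5,115+(y+.5)/7-.5)
def al(p): d=p[:2]-C0; return (d@U0*1e3).round(1),(d@N0*1e3).round(1),(p[2]*1e3).round(1)
print("far/near edge",al(onz(c,*P(300,88),.129)),al(onz(c,*P(300,340),.129)),"rear",al(onz(c,*P(305,655),.124)),"boss back",al(onz(c,*P(300,388),.124)),"bar",al(onz(c,*P(310,60),.122)))
E
```

```text
far/near edge (np.float64(13.0), np.float64(-0.6), np.float64(129.0)) (np.float64(-11.0), np.float64(-0.6), np.float64(129.0)) rear (np.float64(-44.2), np.float64(-0.0), np.float64(124.0)) boss back (np.float64(-16.2), np.float64(-0.6), np.float64(124.0)) bar (np.float64(15.9), np.float64(0.4), np.float64(122.0))
```

```bash
python3 - <<'E'
from h import *
st(); print(ctrl.finish_job())
E
```

```text
t35.25 along -72.16 mm lat -1.53 mm z 211.84 mm | F along -0.1 lat 0.5 z 0.7 tq [-0.12  0.12  0.06] rot(deg) [-0.15  0.31  0.23] op 0.0005
the job is handed in; nothing more can be done
None
```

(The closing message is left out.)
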